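# Sweep down the sanding station, stow the toy cars and start the extractor

### The job

Take the scraper block and with it, not with the fingers, wipe all the loose wood chips off the sanding station's board into the trough at its far end. Put the scraper block and every finished toy car into the open drawer of the chest and push the drawer fully shut, and only then start the extractor by pressing the station's three keys one at a time, the largest first, then the middle-sized, then the smallest. Leave everything else on the table where it is.

Things in the scene. Friction and masses are not known exactly. Their poses are not given: they have to be found in the camera images.
- station: Fixed sanding station. Origin: under the board's centre, at table level; x away from robot, y left, z up. Rubber-topped board x -110..110, y -97..97 mm, 45 mm high; side lips stand 10 mm above it and are 8 mm thick; near and far edges open. Beyond the far edge an open trough: inside x 110..204, y +-97 mm, floor 6, walls 44 mm above table. At the right (y -105..-170) a shelf 30 mm high with 3 keys.
- block: Hand scraper block: cork base 40 (x) by 100 (y) by 18 mm high, with a dark wooden grip rib on top, 24 (x) by 80 (y) mm, from 18 to 48 mm above the bottom. 150 g or so. Starts standing on the table to the robot's right, among the cars. Origin: centre of the underside.
- chest_drawer0 (a joint): How far the drawer is open, m: 0 = fully shut; starts at 0.16 to 0.19. It slides stiffly with about 1 N of friction and stays where it is left.
- drawer_in (a point): Foot of the middle of the drawer's front wall, inside, on its floor (22 mm above table); moves with it. Chest: fixed, wooden, at the left, 280 deep, 240 wide, 100 mm high. x points into the chest, y left, z up. Inside x 0..235, y +-98 mm, walls 56 mm high; 66 mm from floor to chest's ceiling. Open by q, only x from 0 to q - 6 mm can be reached from above.
- chest_drawer0_handle (a point): Middle of the drawer's steel bar handle: a 120 mm bar along the drawer's y, its axis 35 mm in front of the drawer's front panel, 62 mm above the table. The drawer can be pushed shut on it.
- key_large (a joint): Travel of the large grey round key (40 mm across), m: 0 = up, 0.006 = fully down; springs back; fully down takes about 5 N. Which of the three places on the shelf it has varies.
- key_large_top (a point): Centre of the top face of the large key, when it is up about 52 mm above the table; it goes straight down when pressed.
- key_medium (a joint): Travel of the medium grey round key (28 mm across), m: 0 = up, 0.006 = fully down; springs back; fully down takes about 5 N. Which of the three places on the shelf it has varies.
- key_medium_top (a point): Centre of the top face of the medium key, when it is up about 52 mm above the table; it goes straight down when pressed.
- key_small (a joint): Travel of the small grey round key (18 mm across), m: 0 = up, 0.006 = fully down; springs back; fully down takes about 5 N. Which of the three places on the shelf it has varies.
- key_small_top (a point): Centre of the top face of the small key, when it is up about 52 mm above the table; it goes straight down when pressed.
- car0: Finished small wooden toy car: body 54 (x, its length) by 30 (y) by 16 mm high with a cabin on top 28 by 26 mm, up to 30 mm; about 45 g. Origin: centre of the underside. Two or three are present, lying on the table at the robot's right.
- car1: Finished small wooden toy car: body 54 (x, its length) by 30 (y) by 16 mm high with a cabin on top 28 by 26 mm, up to 30 mm; about 45 g. Origin: centre of the underside. Two or three are present, lying on the table at the robot's right.
- car2: Finished small wooden toy car: body 54 (x, its length) by 30 (y) by 16 mm high with a cabin on top 28 by 26 mm, up to 30 mm; about 45 g. Origin: centre of the underside. Two or three are present, lying on the table at the robot's right.
- chip0: Loose wood chip, 26 by 18 by 10 mm thick, 12 g, on the station's board at the start. Origin: centre of the underside. Three to six chips are present.
- chip1: Loose wood chip, 22 by 20 by 12 mm thick, 12 g, on the station's board at the start. Origin: centre of the underside. Three to six chips are present.
- chip2: Loose wood chip, 24 by 14 by 12 mm thick, 12 g, on the station's board at the start. Origin: centre of the underside. Three to six chips are present.
- chip3: Loose wood chip, 26 by 16 by 10 mm thick, 12 g, on the station's board at the start. Origin: centre of the underside. Three to six chips are present.
- chip4: Loose wood chip, 20 by 18 by 12 mm thick, 12 g, on the station's board at the start. Origin: centre of the underside. Three to six chips are present.
- chip5: Loose wood chip, 24 by 18 by 10 mm thick, 12 g, on the station's board at the start. Origin: centre of the underside. Three to six chips are present.
- knife: Bystander: red utility knife, 155 mm long, lying at the right of the table; origin under its middle. To be left alone.
- tape: Bystander: roll of blue tape, 84 mm across, 25 mm high; origin at the underside centre. To be left alone.
There are look-alikes about, which are no part of the job. Of the things shaped like the tape, the blue one is meant. What is shaped like the car0 but orange is not meant.

How it is judged:
By the outcome, as a careful person would: the job done as asked, in the order asked, and still so for the second after the job is handed in, with the robot touching nothing.
Of car0, car1, car2 only 2 to 3 are there at a start; the rules pass over those that are not, and their reading is None.
Of chip0, chip1, chip2, chip3, chip4, chip5 only 3 to 6 are there at a start; the rules pass over those that are not, and their reading is None.
At some moment in a run one of car0, car1, car2, block may be knocked a few centimetres aside while the robot is not near it.
Once in a run the grip may slacken for a moment while it holds something.
It also fails if it takes over 208 s, if anything falls off the work surface, if the arm or the gripper's body presses on something with over 40 N, if the wrist force passes 120 N, or if a joint passes its speed limit or range.

### The arm

A 7-joint arm with a two-finger parallel gripper is mounted at the origin on the work surface. World frame = base frame: x ahead of the robot, y to its left, z up, the work surface at z = 0. Lengths are in m, angles in rad, forces in N, time in s.
With the tool pointing down it reaches from about 0.4 to 0.875 m from the base axis. Payload 19.3 kg.
Tool frame: the origin (TCP) lies at the very end of the fingers, on their centre line; the grasp point (between the pads) lies 19 mm behind it; x points along the fingers, y is the direction in which the jaws open and shut, and the axes are right-handed (so a half turn about x gives the same grasp; the last joint's range is limited). The gripper opens to 85 mm and grips with 20 to 120 N. Pads are 22 mm wide; open, the fingers measure 114 mm over their backs; the gripper's body (76 mm by 85 mm) begins 54 mm behind the grasp point. The pads swing forward as they close: fully open they stand 13 mm farther back than shut.
Start: joints at [-1.323, 0.521, -0.036, 1.599, 0.021, 1.021, -0.113], TCP at [0.195, 0.594, 0.231] pointing down, gripper open.
Joint ranges: [-2.91, 2.91], [-0.3, 2.13], [-1.5, 1.42], [0.17, 2.43], [-1.26, 4.41], [0.16, 1.93], [-2.52, 2.52]. Speed limits (rad/s): [1.89, 1.89, 2.39, 2.39, 3.01, 3.01, 3.01].

### API

Orientations are given as [roll, pitch, yaw] about the fixed x, y, z axes, in that order (R = Rz(yaw) Ry(pitch) Rx(roll)).
In Python, from workcell import bot, grab_frame, job_done gives the robot as it stands.
- The arm moves only by the shell command python3 -m pendant 'ROWS' [OPENING] [FORCE]. ROWS is JSON, a list of rows, each a list of 4 numbers: the shift along the tool's x, y, z in mm, then the turn about the tool's x in degrees. A call has 1 to 12 rows; each row shifts and turns the commanded pose from where the row before left it, along the tool's axes as they then stand; what a row does not reach is not made up. A row lasts 1/8 s, in which the tool goes at most 62.5 mm and 10.7 degrees, less where a joint would pass 70% of its speed; a pose out of reach is approached as far as the arm can. A call is refused whole if a number of a shift passes 62.5 or a number of a turn 10.7, either way. A call with a gripper value outside its range is refused whole. OPENING is the opening, from -1 (shut) to 1 (fully open), set as the call begins (- or left out, the last holds). The fingers move at their own pace and stop on an object; FORCE is the grip in N (left out, the last holds). Time passes only in rows, so rows that do not move let the fingers close. It gives the time, the measured TCP pose, the force and the opening at its end, in the units of the state.
- bot.observe(): the state, without advancing time (a new reading comes with each control period).
- grab_frame(name): name is "side" or "top"; returns a dict with "img" (400x640x3 uint8, red, green, blue), "fovy" (degrees; the focal length in pixels is half the picture's height over the tangent of half this angle, whatever the lens; pixels are square), "cx", "cy" (the principal point, pixels), "R" (3x3) and "t" (3): a world point X has camera coordinates R X + t. Camera axes: x right, y down, z forward; pixel columns grow to the right and rows downward; lengths in m; the calibration is good to about 2 mm. A picture is of the moment at which its call begins. There is no depth.
- job_done(): hands the job in, once; it reports no verdict.
The state is a dict: "clock": time; "qpos": joint angles; "qd": joint speeds; "joint_efforts": joint torques, N m; "position": TCP position; "tool_rot": TCP orientation; "force": force on the tool from outside, world axes, zero at the start; "moment": the same for the moment, N m; "grip_width": finger opening in m.
Only numpy, scipy, OpenCV 4.12 (cv2) and the standard library are available. Lean on these libraries where they do the work, as an engineer would, in place of code of your own. Each camera call takes 0.05 s, during which the arm holds its last target.

## Working session

There is one attempt and no reset: what is moved stays moved. The work goes in short steps, Python scripts to look and compute and a shell command to move; the robot and the scene stay as the last step left them, time stands still between calls to the robot, and variables do not carry over. Pictures are saved under pics/ and viewed, and the job is handed in when it is done.

```bash
ls; mkdir -p pics
python3 - <<'E'
from workcell import bot, grab_frame
import cv2
s=bot.observe(); print(s)
for n in("top","side"):
    f=grab_frame(n); cv2.imwrite(f"pics/{n}0.png",f["img"][:,:,::-1]); print(n,f["fovy"],f["cx"],f["cy"],f["R"],f["t"])
E
```

```text
pics
{'clock': 0.0, 'qpos': array([-1.32322568,  0.52205651, -0.036335  ,  1.59999856,  0.02121039,
        1.02110857, -0.11278628]), 'qd': array([-0.00169451, -0.00042296, -0.00077199, -0.00060778, -0.00024505,
        0.00115308, -0.00091287]), 'joint_efforts': array([ 6.36725381e-04, -9.27076221e+01,  1.98010750e+00, -3.69946611e+01,
        1.77539798e-02,  7.90776248e-03, -1.52892807e-05]), 'position': array([0.19520825, 0.59337281, 0.23070256]), 'tool_rot': array([-1.49481788,  1.56961071, -1.81257292]), 'force': array([ 0.29460037,  0.48356749, -0.79722747]), 'moment': array([0.06268578, 0.03507759, 0.00957675]), 'grip_width': 0.0853512883143227}
top 48.55085537572199 321.25773376033845 200.8889264900867 [[ 0.01984426 -0.99979266 -0.00456476]
 [-0.980598   -0.01857229 -0.19514771]
 [ 0.19502247  0.00834876 -0.98076324]] [-0.04241261  0.54827624  1.40463073]
side 54.13197914359948 317.7680792937466 197.58201018460656 [[ 0.83347759 -0.55255132 -0.00146199]
 [-0.43395605 -0.65294404 -0.62076262]
 [ 0.34204861  0.51802617 -0.78399721]] [-0.49819961  0.24439637  0.86750409]
```

View pics/top0.png

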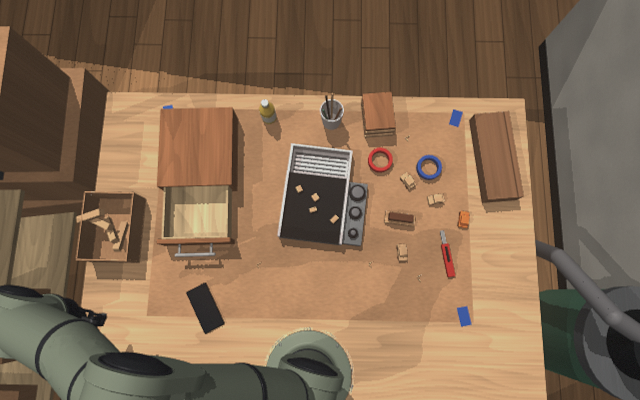

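View pics/side0.png

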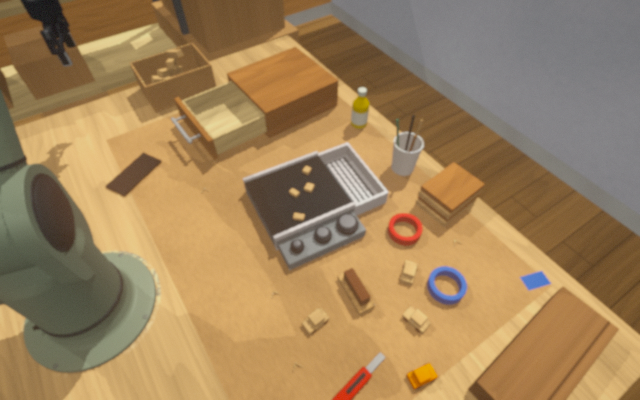

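Seen in the top view: the drawer at (197,210) with its handle at (195,252), the board at (318,205) with four chips, and keys L/M/S at (357,192), (354,212), (353,233). The block is at (401,217). The wooden cars are at (408,181), (436,200) and (402,253), and the orange car at (464,219) is a decoy. I'll enlarge to confirm.

```bash
cat > h.py <<'E'
import numpy as np, cv2, json, os
from workcell import bot, grab_frame
from scipy.spatial.transform import Rotation as Ro
def cam(n):
    f=grab_frame(n); f["f"]=200/np.tan(np.radians(f["fovy"]/2)); f["R"]=np.array(f["R"]); f["t"]=np.array(f["t"]); return f
def p2w(f,u,v,z):
    d=f["R"].T@np.array([(u-f["cx"])/f["f"],(v-f["cy"])/f["f"],1]); c=-f["R"].T@f["t"]
    return c+d*(z-c[2])/d[2]
def proj(f,X):
    Y=np.atleast_2d(X)@f["R"].T+f["t"]
    return np.c_[f["cx"]+f["f"]*Y[:,0]/Y[:,2], f["cy"]+f["f"]*Y[:,1]/Y[:,2]]
def crop(f,u0,v0,u1,v1,k,fn,pts=None):
    im=f["img"][v0:v1,u0:u1,::-1]
    im=cv2.resize(im,None,fx=k,fy=k,interpolation=cv2.INTER_CUBIC)
    if pts is not None:
        for p in np.atleast_2d(pts): cv2.circle(im,(int((p[0]+.5-u0)*k),int((p[1]+.5-v0)*k)),2,(255,0,255),-1)
    cv2.imwrite(fn,im)
def pose():
    s=bot.observe(); R=Ro.from_euler('xyz',s["tool_rot"]).as_matrix()
    print("t",round(float(s["clock"]),2),"p",s["position"].round(4),"grip",round(float(s["grip_width"]),4),"F",np.round(s["force"],1)); print("R cols x,y,z\n",R.round(3)); print("q",s["qpos"].round(2)); return s,R
E
python3 - <<'E'
from h import *
f=cam("top"); crop(f,360,160,480,290,5,"pics/c1.png"); crop(f,270,135,375,250,5,"pics/c2.png")
crop(f,140,95,250,270,4,"pics/c3.png")
for n,u,v,z in [("block",401,215,.048),("car a",408,181,.03),("car b",436,200,.03),("car c",402,253,.03),("station",318,205,.045),("handle",195,252,.062)]: print(n,p2w(f,u,v,z).round(3))
g=cam("side"); crop(g,180,130,480,350,2.6,"pics/c4.png")
pose()
E
```

```text
block [ 0.508 -0.294  0.048]
car a [ 0.628 -0.323  0.03 ]
car b [ 0.564 -0.415  0.03 ]
car c [ 0.385 -0.299  0.03 ]
station [ 0.537 -0.021  0.045]
handle [0.373 0.369 0.062]
t 0.2 p [0.1953 0.5935 0.2309] grip 0.0857 F [-0.2  0.2 -0.1]
R cols x,y,z
 [[-0.     0.313  0.95 ]
 [-0.001  0.95  -0.313]
 [-1.    -0.001  0.   ]]
q [-1.32  0.52 -0.04  1.6   0.02  1.02 -0.11]
```

View pics/c1.png

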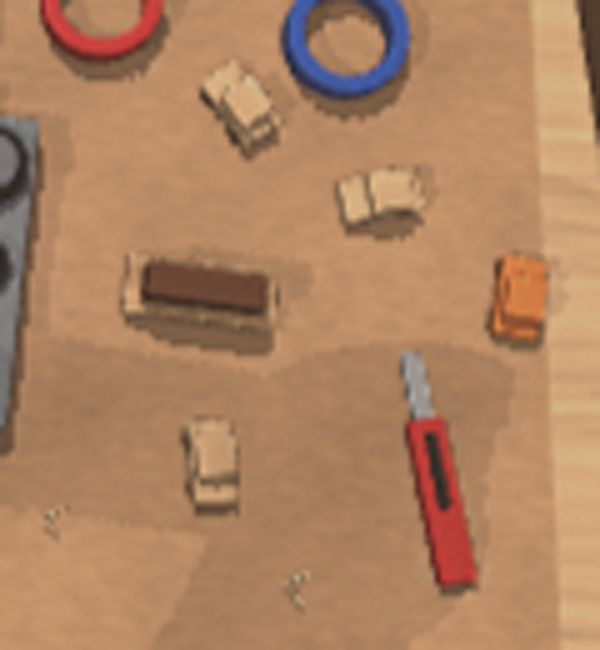

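View pics/c2.png

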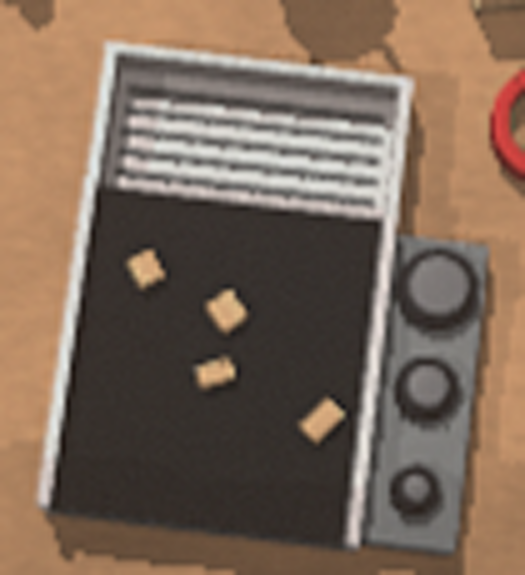

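View pics/c3.png

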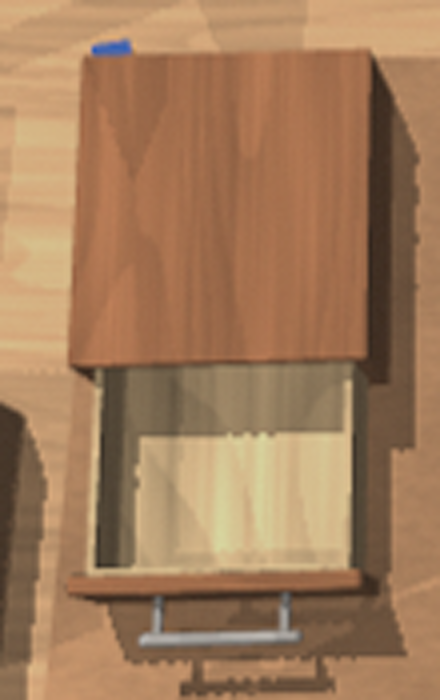

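View pics/c4.png

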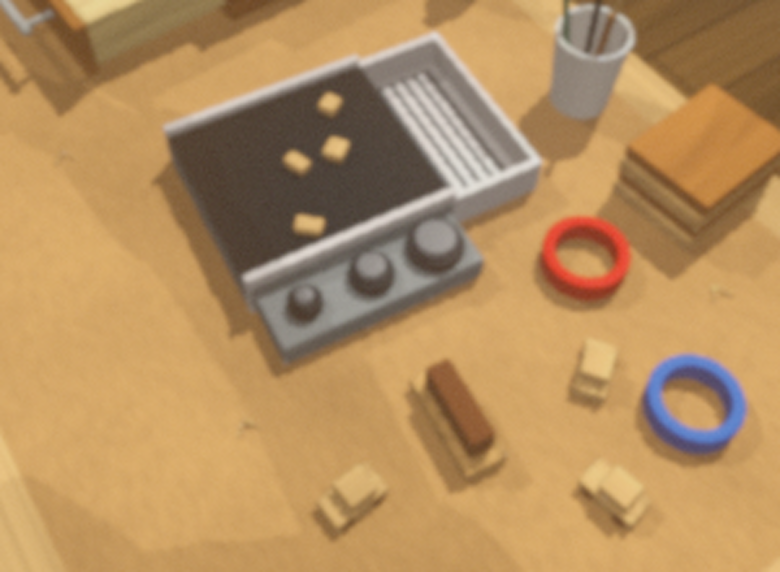

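```bash
cat > fit.py <<'E'
from h import *
from scipy.optimize import least_squares
def fit(obs,x0):
    # obs: list (f,pts local Nx3,pix Nx2)
    def r(p):
        c,s=np.cos(p[2]),np.sin(p[2]); M=np.array([[c,-s,0],[s,c,0],[0,0,1]])
        return np.concatenate([(proj(f,P@M.T+[p[0],p[1],0])-q).ravel() for f,P,q in obs])
    o=least_squares(r,x0,loss='soft_l1'); return o.x, r(o.x).reshape(-1,2).round(1)
E
python3 - <<'E'
from fit import *
f=cam("top"); g=cam("side")
A=np.array
def T(l): return A(l)/5.+[270,135]
def S(l): return A(l)/2.6+[180,130]
P=A([[-110,105,55],[-110,-105,55],[-110,-97,45],[-110,97,45],[110,97,45],[110,-97,45],[-110,-170,30],])/1e3
qt=T([[42,500],[356,544],[345,545],[50,508],[100,188],[380,220],[455,550]])-.4
Ps=A([[-110,105,55],[-110,-105,55],[-110,-170,30]])/1e3
qs=S([[168,130],[247,278],[287,358]])-.4
for o in ([(f,P,qt)],[(g,Ps,qs)],[(f,P,qt),(g,Ps,qs)]):
    x,r=fit(o,[.537,-.021,0]); print(x.round(4),r.tolist())
for n,a,b in (("L",(437,285),(437,240)),("M",(428,390),(373,268)),("S",(415,492),(305,297))):
    print(n,p2w(f,*(T(a)-.4),.052).round(4),p2w(g,*(S(b)-.4),.052).round(4))
# block
for nm,pt,ps in (("rib end L",(145,280),(0,0)),):pass
C=lambda l:A(l)/5.+[360,160]-.4
for nm,l,z in (("block rib L",(147,280),.048),("rib R",(268,292),.048),("rib corners",(150,262),.048),("rib cR",(268,272),.048),
   ("carA cab far",(227,78),.03),):
    print(nm,p2w(f,*C(l),z).round(4))
E
```

```text
[ 0.5307 -0.0061 -0.1025] [[-1.1, 0.8], [0.5, -0.1], [0.2, -0.3], [0.0, -0.1], [-0.8, -0.9], [0.7, -0.6], [0.1, 1.9]]
[ 0.5346 -0.0091 -0.1002] [[-0.3, -0.4], [2.0, 2.8], [-0.9, -0.8]]
[ 0.5319 -0.0066 -0.0999] [[-0.9, 0.6], [0.8, -0.5], [0.4, -0.7], [0.3, -0.4], [-0.7, -1.2], [0.8, -1.0], [0.4, 1.4], [-1.6, -0.5], [0.5, 2.6], [-2.4, -1.0]]
L [ 0.5829 -0.1493  0.052 ] [ 0.5833 -0.1529  0.052 ]
M [ 0.5124 -0.1437  0.052 ] [ 0.5163 -0.1457  0.052 ]
S [ 0.4451 -0.1356  0.052 ] [ 0.4485 -0.1377  0.052 ]
block rib L [ 0.5052 -0.2548  0.048 ]
rib R [ 0.4988 -0.3339  0.048 ]
rib corners [ 0.5172 -0.2569  0.048 ]
rib cR [ 0.512  -0.3341  0.048 ]
carA cab far [ 0.6476 -0.3128  0.03  ]
```

Run:
```python
from fit import *
f=cam("top"); g=cam("side"); A=np.array
C=lambda l:A(l)/4.+[140,95]-.4
# chest top corners at z=.1
for n,l in (("FL",(69,361)),("FR",(367,358)),("BL",(84,56)),("BR",(372,50))): print(n,p2w(f,*C(l),.1).round(4))
# drawer front wall top(78mm) inner corners
for n,l in (("drawer in L",(98,572)),("in R",(352,572))): print(n,p2w(f,*C(l),.078).round(4))
for n,l in (("handle L",(142,640)),("handle R",(298,634))): print(n,p2w(f,*C(l),.065).round(4))
# chips
st=A([.5319,-.0066]);y=-.1
img=cv2.cvtColor(f["img"],cv2.COLOR_RGB2HSV)
m=((img[...,2]>140)&(img[...,1]>60)).astype(np.uint8); 
q=proj(f,[[*(st+A([[np.cos(y),-np.sin(y)],[np.sin(y),np.cos(y)]])@A([a,b])),.045] for a,b in ((-.108,.095),(.108,.095),(.108,-.095),(-.108,-.095))])
mm=np.zeros_like(m); cv2.fillPoly(mm,[q.astype(np.int32)],1); m&=mm
n,l,s,c=cv2.connectedComponentsWithStats(m)
for i in range(1,n):
    if s[i,4]>6:
        w=p2w(f,*c[i],.055); d=w[:2]-st; print("chip",c[i].round(1),s[i,4],w.round(3),"local",(d[0]*np.cos(y)+d[1]*np.sin(y)).round(3),(-d[0]*np.sin(y)+d[1]*np.cos(y)).round(3))
# side zooms
crop(g,290,240,450,340,5,"pics/s1.png")
def wire(p,yaw,boxes):
    c,s=np.cos(yaw),np.sin(yaw); out=[]
    for x0,x1,y0,y1,z0,z1 in boxes:
        for z in (z0,z1):
            for t in np.linspace(0,1,15):
                for X,Y in ((x0+(x1-x0)*t,y0),(x0+(x1-x0)*t,y1),(x0,y0+(y1-y0)*t),(x1,y0+(y1-y0)*t)):
                    out.append([p[0]+c*X-s*Y,p[1]+s*X+c*Y,z])
    return A(out)
B=[(-.02,.02,-.05,.05,0,.018),(-.012,.012,-.04,.04,.018,.048)]
K=[(-.027,.027,-.015,.015,0,.016),(-.014,.014,-.013,.013,.016,.03)]
obj=[((.507,-.295),-.07,B),((.626,-.325),.6-1.57+.4+1.57 if 0 else 2.1+1.57*0,K),((.564,-.415),-1.48,K),((.385,-.299),0.05,K)]
pt=np.vstack([wire(*o) for o in obj])
crop(f,380,165,460,275,7,"pics/o1.png",proj(f,pt)); crop(g,290,240,450,340,5,"pics/o2.png",proj(g,pt))
```

```text
FL [0.5823 0.4968 0.1   ]
FR [0.5893 0.2575 0.1   ]
BL [0.8427 0.5084 0.1   ]
BR [0.8523 0.269  0.1   ]
drawer in L [0.4155 0.4663 0.078 ]
in R [0.4194 0.2638 0.078 ]
handle L [0.3632 0.4311 0.065 ]
handle R [0.3704 0.3068 0.065 ]
chip [298.8 188.1] 31 [0.591 0.043 0.055] local 0.053 0.055
chip [315.  196.6] 38 [ 0.563 -0.011  0.055] local 0.031 -0.001
chip [312.9 209. ] 29 [ 0.521 -0.005  0.055] local -0.011 0.001
chip [333.9 218.5] 37 [ 0.491 -0.074  0.055] local -0.034 -0.071
```

View pics/o1.png

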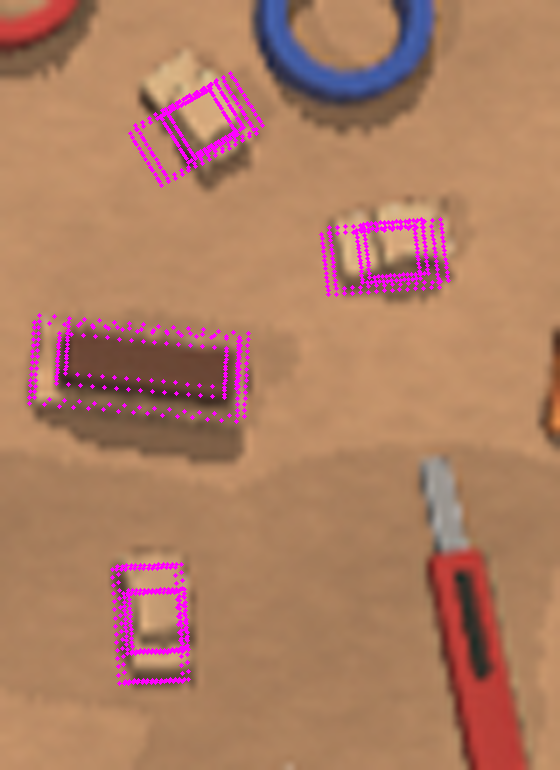

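View pics/o2.png

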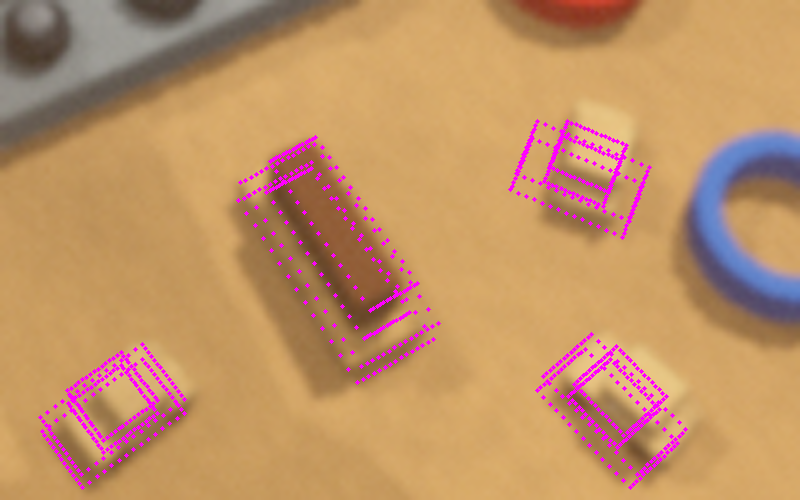

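Confirmed in the crops: three pale wooden cars and one brown-ribbed block. The orange car is not meant. There are four chips on the board, and the keys from far to near are large, medium, small. Next I'll write a planner that prints rows for me to type.

```bash
cat > plan.py <<'E'
import sys,numpy as np
from h import *
# usage: plan.py maxstep x,y,z,yaw ...   ('_' keeps value)
s=bot.observe(); R=Ro.from_euler('xyz',s["tool_rot"]).as_matrix()
p=s["position"]*1e3; yaw=np.arctan2(R[1,1],R[0,1]); st=float(sys.argv[1])
print("now",p.round(1),"yaw",round(yaw,3),"tilt",R[2,0].round(4),"t",round(float(s['clock']),2),"q7",s["qpos"][6].round(2))
rows=[]
for w in sys.argv[2:]:
    v=w.split(','); tgt=np.array([p[i] if v[i]=='_' else float(v[i]) for i in range(3)])
    ty=yaw if len(v)<4 or v[3]=='_' else float(v[3])
    dy=(ty-yaw); n=int(max(1,np.ceil(np.linalg.norm(tgt-p)/st-.02),np.ceil(abs(np.degrees(dy))/10.5)))
    for k in range(n):
        d=(tgt-p)/(n-k); ay=yaw
        r=[round(-d[2]),round(d[0]*np.cos(ay)+d[1]*np.sin(ay)),round(d[0]*np.sin(ay)-d[1]*np.cos(ay)),round(-np.degrees(ty-yaw)/(n-k),1)]
        p=p+np.array([r[1]*np.cos(ay)+r[2]*np.sin(ay), r[1]*np.sin(ay)-r[2]*np.cos(ay), -r[0]])
        yaw-=np.radians(r[3]); rows.append(r)
for i in range(0,len(rows),12): print(str(rows[i:i+12]).replace(' ',''))
E
python3 plan.py 45 450,300,250,0.5 550,0,250,-.07 505,-294,120,-.07
```

```text
now [195.3 593.6 231.2] yaw 1.253 tilt -1.0 t 0.4 q7 -0.11
[[-2,-22,37,np.float64(4.8)],[-2,-19,39,np.float64(4.8)],[-2,-16,40,np.float64(4.8)],[-2,-12,41,np.float64(4.8)],[-2,-9,42,np.float64(4.8)],[-2,-5,43,np.float64(4.8)],[-2,-1,43,np.float64(4.8)],[-2,2,44,np.float64(4.8)],[-3,6,43,np.float64(4.7)],[0,-7,39,np.float64(4.1)],[0,-4,39,np.float64(4.1)],[0,-2,40,np.float64(4.1)]]
[[0,1,39,np.float64(4.1)],[0,4,39,np.float64(4.1)],[0,7,39,np.float64(4.1)],[0,10,38,np.float64(4.1)],[0,13,38,np.float64(4.0)],[16,-3,37,np.float64(0.0)],[16,-3,37,np.float64(0.0)],[16,-3,37,np.float64(0.0)],[16,-3,37,np.float64(0.0)],[17,-3,37,np.float64(0.0)],[16,-3,37,np.float64(0.0)],[17,-3,37,np.float64(0.0)]]
[[16,-3,37,np.float64(0.0)]]
```

```bash
sed -i 's/round(-np.degrees(ty-yaw)\/(n-k),1)/float(round(-np.degrees(ty-yaw)\/(n-k),1))/' plan.py; python3 -m pendant '[[-2,-22,37,4.8],[-2,-19,39,4.8],[-2,-16,40,4.8],[-2,-12,41,4.8],[-2,-9,42,4.8],[-2,-5,43,4.8],[-2,-1,43,4.8],[-2,2,44,4.8],[-3,6,43,4.7],[0,-7,39,4.1],[0,-4,39,4.1],[0,-2,40,4.1]]' 1 40; python3 plan.py 45 550,0,250,-.07 505,-294,120,-.07
```

```text
clock: 1.9
position: [0.4881, 0.1861, 0.2504]
tool_rot: [1.919, 1.57, 0.632]
force: [0.4, 0.3, -0.1]
grip_width: 0.0854
now [488.1 186.1 250.4] yaw 0.284 tilt -1.0 t 1.9 q7 -0.07
[[0,1,39,4.1],[0,4,39,4.0],[0,7,39,4.1],[0,10,38,4.0],[0,13,37,4.1],[16,-3,37,-0.0],[16,-3,37,-0.0],[16,-3,37,-0.0],[16,-3,37,-0.0],[17,-3,37,-0.0],[16,-3,37,-0.0],[17,-3,37,-0.0]]
[[16,-3,37,-0.0]]
```

```bash
python3 -m pendant '[[0,1,39,4.1],[0,4,39,4],[0,7,39,4.1],[0,10,38,4],[0,13,37,4.1],[0,-3,37,0],[0,-3,37,0],[0,-3,37,0]]' 0.2
cat > mask.py <<'E'
# fit rib of block by brown mask in both views
from fit import *
from scipy.optimize import minimize
def fitblock(x0,zb=0,views=("top","side"),win=35,yawtol=.3):
    obs=[]
    for n in views:
        f=cam(n); img=f["img"].astype(int); r,g,b=img[...,0],img[...,1],img[...,2]
        c=proj(f,[[x0[0],x0[1],zb+.04]])[0]
        m=(r<150)&(r>40)&(r>b*1.45)&(r-b>25)
        k=np.zeros(m.shape,bool); u,v=int(c[0]),int(c[1]); k[max(0,v-win):v+win,max(0,u-win):u+win]=1; m&=k
        nn,l,s,cc=cv2.connectedComponentsWithStats(m.astype(np.uint8))
        if nn<2: continue
        i=1+np.argmax(s[1:,4]); obs.append((f,l==i)); print(n,"area",s[i,4],cc[i].round(1))
    loc=np.array([[x,y,z] for x in(-.012,.012) for y in(-.04,.04) for z in(.018,.048)])
    def cost(p):
        c,s=np.cos(p[2]),np.sin(p[2]); P=loc@np.array([[c,s,0],[-s,c,0],[0,0,1]])+[p[0],p[1],zb]; t=0
        for f,m in obs:
            h=cv2.convexHull((proj(f,P)*16+128*0).astype(np.float32)/16)
            S=4; im=np.zeros((400*S,640*S),np.uint8); cv2.fillConvexPoly(im,((h+.5)*S).astype(np.int32),255)
            im=cv2.resize(im,(640,400),interpolation=cv2.INTER_AREA)/255.
            t+=np.abs(im-m).sum()/m.sum()
        return t
    o=minimize(cost,x0,method='Nelder-Mead',options=dict(initial_simplex=[x0,[x0[0]+.008,x0[1],x0[2]],[x0[0],x0[1]+.008,x0[2]],[x0[0],x0[1],x0[2]+.1]],maxfev=120))
    print("block",o.x.round(4),"cost",round(o.fun,3)); return o.x
E
python3 - <<'E'
from mask import *
fitblock([.505,-.294,-.07]); fitblock([.505,-.294,-.07],views=("top",)); fitblock([.505,-.294,-.07],views=("side",))
E
python3 plan.py 45 505,-294,120,-.07
```

```text
clock: 2.9
position: [0.5335, -0.1101, 0.2504]
tool_rot: [2.237, 1.571, 0.599]
force: [0.5, -0.4, -0.4]
grip_width: 0.0512
top area 429 [400.4 220.9]
side area 260 [355.4 291.4]
block [ 0.5015 -0.2945 -0.1609] cost 1.647
top area 428 [400.4 220.9]
block [ 0.5002 -0.294  -0.1318] cost 0.466
side area 250 [355.3 291.4]
block [ 0.5032 -0.2933 -0.1581] cost 1.261
now [ 533.8 -109.1  250.4] yaw -0.069 tilt -1.0 t 3.1 q7 0.23
[[22,-3,31,0.0],[22,-3,31,0.0],[22,-2,31,0.0],[21,-3,31,0.0],[22,-2,31,0.0],[21,-3,31,0.0]]
```

```bash
python3 plan.py 45 503,-294,100,-.08
python3 - <<'E'
from h import *
f=cam("top"); crop(f,370,170,480,290,6,"pics/d1.png")
E
```

```text
now [ 533.8 -109.1  250.4] yaw -0.069 tilt -1.0 t 3.1 q7 0.23
[[25,-3,31,0.1],[25,-3,31,0.1],[25,-3,31,0.1],[25,-3,31,0.1],[25,-3,31,0.1],[25,-2,32,0.1]]
```

View pics/d1.png

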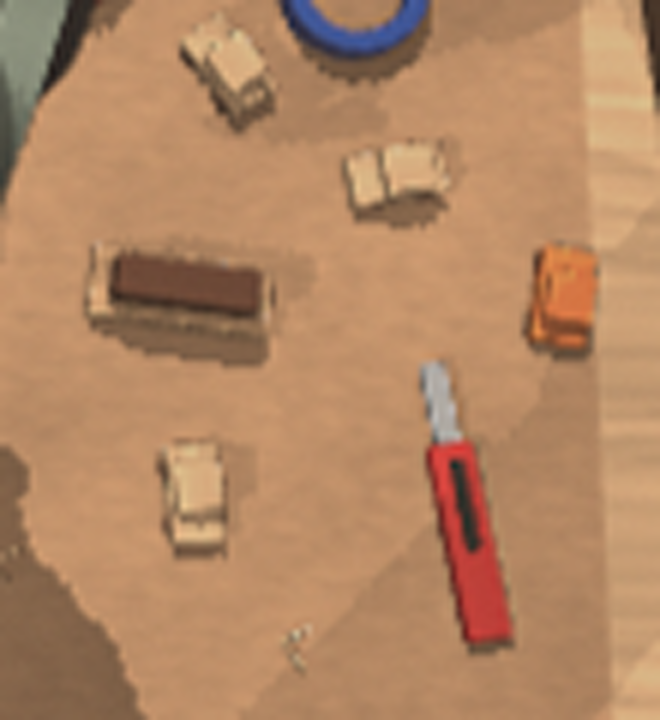

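The block is unmoved, with its rib at crop (110–265, 250–310), which is picture (388–414, 212–221). Going down over it.

```bash
python3 -m pendant '[[20,-3,31,0.1],[22,-3,31,0.1],[22,-3,31,0.1],[22,-3,31,0.1],[22,-3,31,0.1],[22,-2,32,0.1],[0,0,0,0]]' 0.4; python3 plan.py 25 503,-294,23,-.08
python3 - <<'E'
from h import *
g=cam("side"); crop(g,270,150,470,340,4,"pics/d2.png")
E
```

```text
clock: 4.03
position: [0.5024, -0.2951, 0.1188]
tool_rot: [-1.599, 1.568, 3.033]
force: [0.3, 1.2, 0.4]
grip_width: 0.0598
now [ 502.4 -295.1  118.8] yaw -0.08 tilt -1.0 t 4.03 q7 0.65
[[24,0,0,-0.0],[24,0,0,-0.0],[24,0,-1,-0.0],[24,1,0,-0.0]]
```

View pics/d2.png

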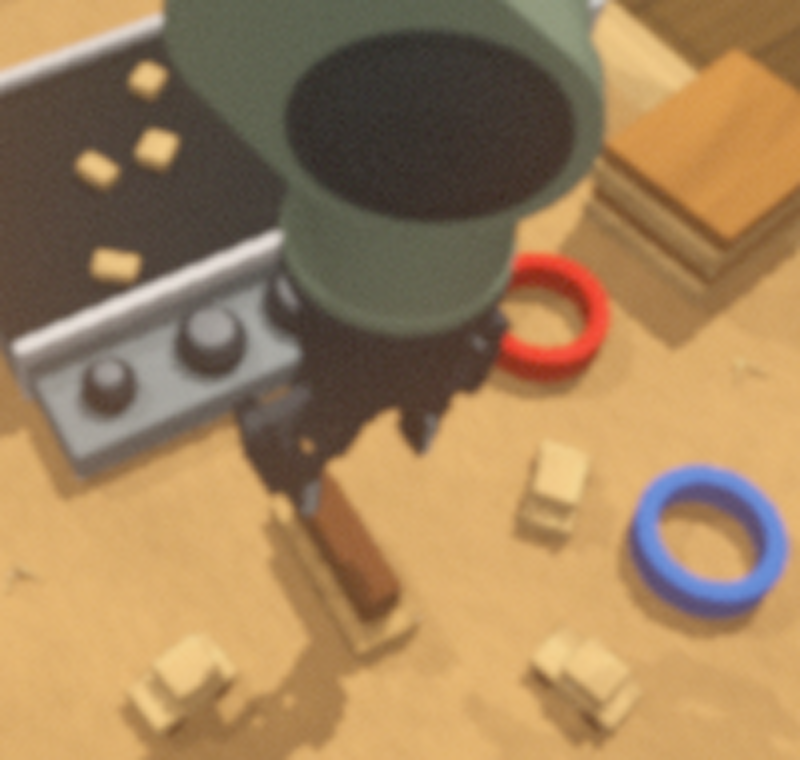

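The fingers straddle the rib. Descending and closing.

```bash
python3 -m pendant '[[24,0,0,0],[24,0,0,0],[24,0,1,0],[22,0,0,0],[0,0,0,0]]'; python3 -m pendant '[[0,0,0,0],[0,0,0,0],[0,0,0,0],[0,0,0,0],[0,0,0,0],[0,0,0,0]]' -1 60; python3 plan.py 25 503,-294,23,-.08
```

```text
clock: 4.7
position: [0.5035, -0.2934, 0.0257]
tool_rot: [-2.301, 1.569, 2.334]
force: [-0.3, -0.4, -0.2]
grip_width: 0.0597
clock: 5.45
position: [0.504, -0.2952, 0.0276]
tool_rot: [1.549, 1.569, -0.1]
force: [-0.5, 2.3, 10.0]
grip_width: 0.0228
now [ 504.  -295.2   27.6] yaw -0.079 tilt -1.0 t 5.45 q7 0.7
[[5,-1,-1,0.1]]
```

```bash
python3 -m pendant '[[-20,0,0,0],[-25,0,0,0],[-25,0,0,0],[-25,0,0,0],[-25,0,0,0],[0,0,0,0]]'
python3 - <<'E'
from h import *
g=cam("side"); crop(g,200,80,440,270,3,"pics/d3.png"); pose()
E
python3 plan.py 40 471,-9,145,-.1
```

```text
clock: 6.2
position: [0.5041, -0.2957, 0.1491]
tool_rot: [1.278, 1.567, -0.372]
force: [-0.5, -0.8, -1.9]
grip_width: 0.0227
t 6.25 p [ 0.5036 -0.2953  0.1477] grip 0.0227 F [ 0.2 -0.6 -1.5]
R cols x,y,z
 [[ 0.002  0.997 -0.079]
 [-0.001 -0.079 -0.997]
 [-1.     0.002  0.   ]]
q [ 0.14  0.6   0.41  1.81 -0.32  0.8   0.64]
now [ 503.6 -295.3  147.7] yaw -0.079 tilt -1.0 t 6.25 q7 0.64
[[0,-7,-35,0.2],[0,-7,-35,0.1],[0,-7,-35,0.2],[1,-7,-35,0.1],[0,-7,-36,0.2],[1,-7,-35,0.1],[0,-8,-36,0.2],[1,-8,-35,0.1]]
```

View pics/d3.png

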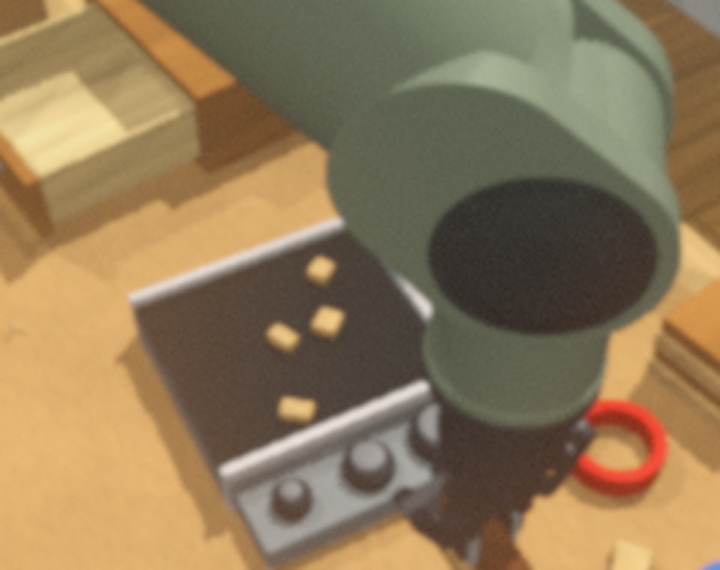

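Held (grip 22.7 mm, about 1.6 N of weight). Moving over the board behind the middle chips.

```bash
python3 -m pendant '[[0,-7,-35,0.2],[0,-7,-35,0.1],[0,-7,-35,0.2],[0,-7,-35,0.1],[0,-7,-36,0.2],[0,-7,-35,0.1],[0,-8,-36,0.2],[0,-8,-35,0.1],[0,0,0,0]]'; python3 plan.py 30 471,-9,78,-.1
python3 - <<'E'
from h import *
g=cam("side"); crop(g,220,130,420,270,4,"pics/d4.png")
E
```

```text
clock: 7.38
position: [0.4697, -0.0068, 0.1459]
tool_rot: [-1.883, 1.569, 2.733]
force: [-1.0, -0.8, -1.0]
grip_width: 0.0227
now [469.7  -6.8 145.9] yaw -0.096 tilt -1.0 t 7.38 q7 0.1
[[23,1,1,0.1],[22,0,1,0.1],[23,1,0,0.0]]
```

View pics/d4.png

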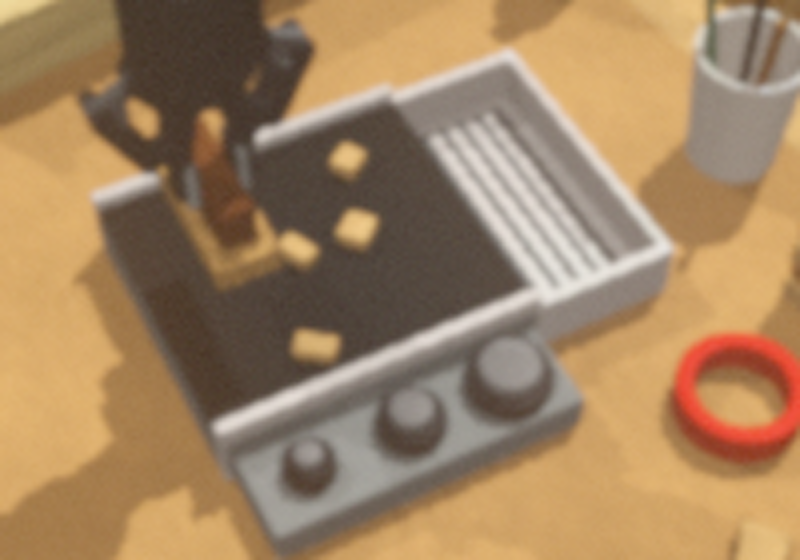

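```bash
python3 -m pendant '[[23,0,1,0.1],[22,0,1,0.1],[20,0,0,0],[0,0,0,0],[0,0,0,0]]'; python3 -m pendant '[[3,0,0,0],[0,0,0,0]]'
python3 - <<'E'
from h import *
g=cam("side"); crop(g,220,130,420,270,4,"pics/d5.png"); pose()
E
```

```text
clock: 8.05
position: [0.4703, -0.0119, 0.0818]
tool_rot: [1.018, 1.57, -0.657]
force: [-0.2, -0.6, -1.1]
grip_width: 0.0228
clock: 8.3
position: [0.4702, -0.0112, 0.0785]
tool_rot: [1.894, 1.57, 0.22]
force: [0.2, -1.0, -1.5]
grip_width: 0.0226
t 8.35 p [ 0.4702 -0.0112  0.0785] grip 0.023 F [-0.2 -0.4 -1.2]
R cols x,y,z
 [[ 0.     0.995 -0.103]
 [ 0.    -0.103 -0.995]
 [-1.     0.    -0.   ]]
q [-0.37  0.56  0.35  2.13 -0.39  0.5   0.18]
```

View pics/d5.png

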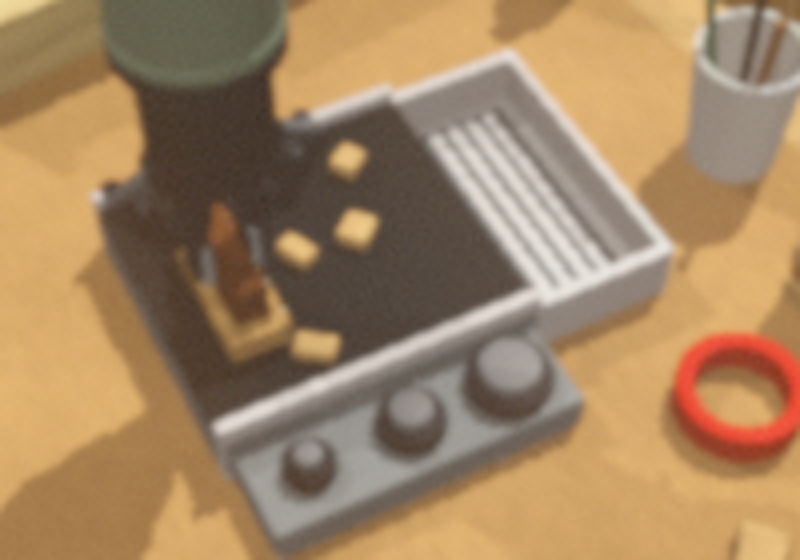

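```bash
python3 -m pendant '[[3,0,-6,0],[0,0,0,0]]'; python3 -m pendant '[[2,0,0,0],[0,0,0,0]]';python3 -m pendant '[[1,0,0,0],[0,0,0,0]]'
```

```text
clock: 8.6
position: [0.4707, -0.0046, 0.0751]
tool_rot: [-1.925, 1.571, 2.685]
force: [0.2, -0.3, -1.3]
grip_width: 0.0232
clock: 8.85
position: [0.4706, -0.0053, 0.0732]
tool_rot: [-0.982, 1.571, -2.656]
force: [0.1, -0.4, -1.4]
grip_width: 0.0227
clock: 9.1
position: [0.4708, -0.0053, 0.0725]
tool_rot: [2.447, 1.571, 0.773]
force: [-1.3, 0.5, 7.3]
grip_width: 0.0226
```

```bash
python3 -m pendant '[[-1,8,0,0],[0,15,0,0],[0,17,0,0],[0,17,0,0],[0,17,0,0],[0,17,0,0],[0,17,0,0],[0,17,0,0],[0,17,0,0],[0,17,0,0],[0,16,0,0],[0,12,0,0]]'
python3 - <<'E'
from h import *
g=cam("side"); crop(g,220,130,420,270,4,"pics/d6.png"); pose()
E
```

```text
clock: 10.6
position: [0.6578, -0.0247, 0.073]
tool_rot: [-0.088, 1.571, -1.762]
force: [0.1, -0.0, -1.4]
grip_width: 0.0229
t 10.65 p [ 0.6588 -0.0248  0.0731] grip 0.0229 F [-0.6 -0.4 -1.2]
R cols x,y,z
 [[ 0.001  0.995 -0.103]
 [-0.    -0.103 -0.995]
 [-1.     0.001  0.   ]]
q [-0.29  0.8   0.37  1.63 -0.38  0.78  0.15]
```

View pics/d6.png

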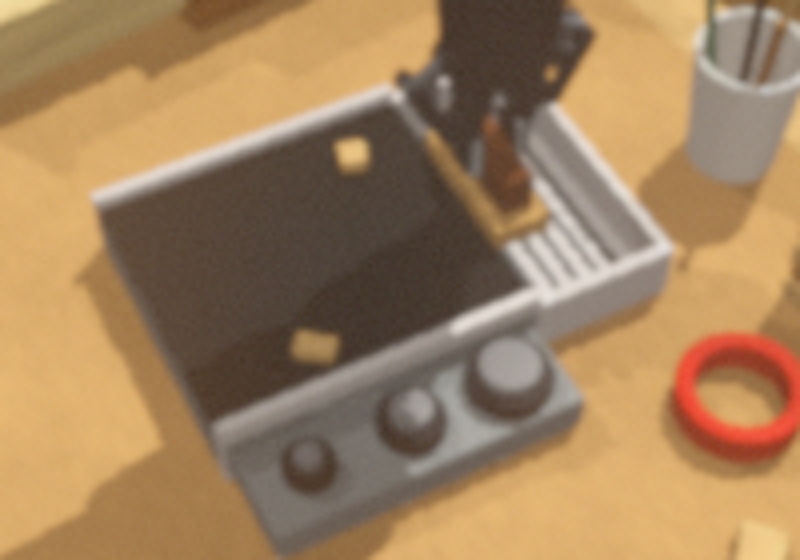

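The two middle chips are off the board. Next is the left chip at (308,168 side view), then the right one.

```bash
python3 plan.py 40 _,_,115 541,31,115,-.103 541,31,74,-.103
```

```text
now [658.8 -24.8  73.1] yaw -0.103 tilt -1.0 t 10.65 q7 0.15
[[-21,0,0,-0.0],[-21,0,0,-0.0],[0,-31,-11,-0.0],[0,-31,-11,-0.0],[0,-30,-11,-0.0],[0,-31,-10,-0.0],[21,0,0,-0.0],[20,0,0,-0.0]]
```

```bash
python3 -m pendant '[[-21,0,0,0],[-21,0,0,0],[0,-31,-11,0],[0,-31,-11,0],[0,-30,-11,0],[0,-31,-10,0],[21,0,0,0],[20,0,0,0],[0,0,0,0]]';  python3 - <<'E'
from h import *
g=cam("side"); crop(g,220,130,420,270,4,"pics/d7.png"); pose()
E
```

```text
clock: 11.78
position: [0.5384, 0.031, 0.0748]
tool_rot: [-2.01, 1.57, 2.6]
force: [0.0, -0.8, -0.8]
grip_width: 0.0231
t 11.82 p [0.5389 0.0309 0.0754] grip 0.0228 F [ 0.2  0.1 -0.5]
R cols x,y,z
 [[ 0.     0.995 -0.103]
 [ 0.    -0.103 -0.995]
 [-1.     0.    -0.   ]]
q [-0.43  0.65  0.36  1.96 -0.39  0.6   0.09]
```

View pics/d7.png

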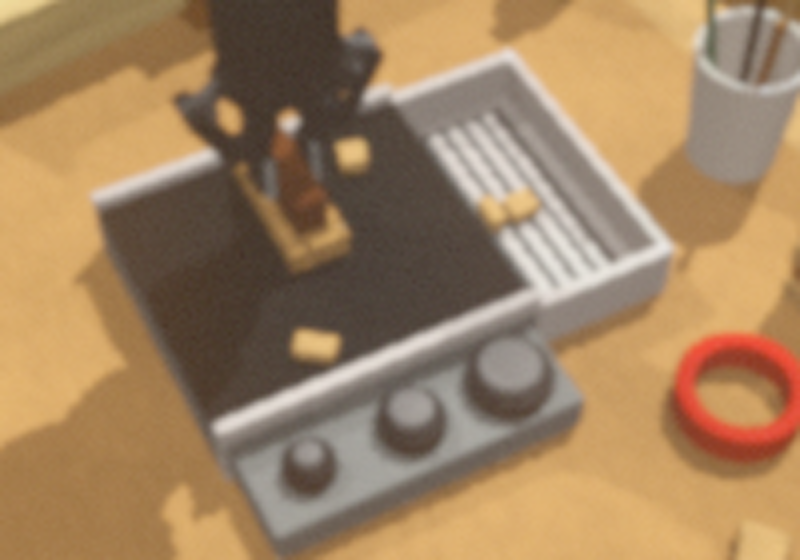

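Two chips are in the trough, and the block is behind the left chip. Sweeping.

```bash
python3 -m pendant '[[2,5,0,0],[0,10,0,0],[0,14,0,0],[0,15,0,0],[0,15,0,0],[0,15,0,0],[0,15,0,0],[0,15,0,0],[0,12,0,0],[0,6,0,0]]'; python3 plan.py 40 _,_,115 462,-42,115,-.103 462,-42,74,-.103
```

```text
clock: 13.08
position: [0.661, 0.0181, 0.0726]
tool_rot: [-1.119, 1.57, -2.793]
force: [-4.5, 0.8, 9.0]
grip_width: 0.0223
now [661.   18.1  72.6] yaw -0.103 tilt -1.0 t 13.07 q7 0.09
[[-21,0,0,-0.0],[-21,0,0,-0.0],[0,-32,13,-0.0],[0,-32,13,-0.0],[0,-32,14,-0.0],[0,-32,13,-0.0],[0,-32,14,-0.0],[0,-32,13,-0.0],[41,0,0,-0.0]]
```

```bash
python3 -m pendant '[[-21,0,0,0],[-21,0,0,0],[0,-35,12,0],[0,-35,12,0],[0,-35,13,0],[0,-34,13,0],[0,-34,13,0],[0,-31,14,0],[0,0,0,0]]';  python3 - <<'E'
from h import *
g=cam("side"); crop(g,220,130,420,270,4,"pics/d8.png"); pose()
E
python3 plan.py 40 450,-39,74,-.103
```

```text
clock: 14.2
position: [0.4481, -0.0378, 0.1157]
tool_rot: [2.517, 1.569, 0.841]
force: [-0.3, 0.8, -0.8]
grip_width: 0.0231
t 14.25 p [ 0.4496 -0.0373  0.1157] grip 0.0229 F [ 1.1 -0.2 -0.8]
R cols x,y,z
 [[ 0.002  0.995 -0.104]
 [ 0.001 -0.104 -0.995]
 [-1.     0.002 -0.001]]
q [-0.36  0.47  0.4   2.16 -0.34  0.56  0.19]
now [449.6 -37.3 115.7] yaw -0.104 tilt -1.0 t 14.25 q7 0.19
[[21,0,1,-0.0],[21,1,1,-0.0]]
```

View pics/d8.png

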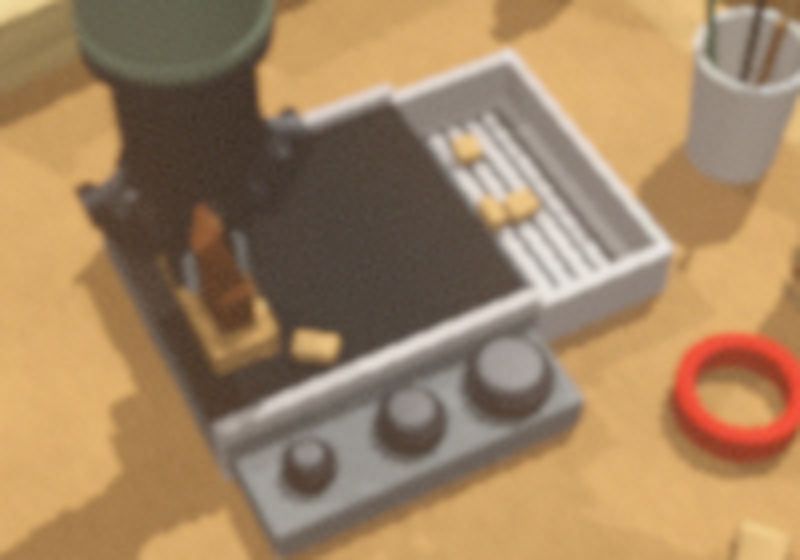

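Three chips are in the trough. Now the last one. The sweep is about 200 mm.

```bash
python3 -m pendant '[[21,0,1,0],[20,1,1,0],[0,0,0,0],[0,0,0,0]]'; python3 -m pendant '[[0,8,0,0],[0,17,0,0],[0,19,0,0],[0,19,0,0],[0,19,0,0],[0,19,0,0],[0,19,0,0],[0,19,0,0],[0,19,0,0],[0,18,0,0],[0,16,0,0],[0,10,0,0]]'; python3 -m pendant '[[-30,0,0,0],[-40,0,0,0],[-40,0,0,0],[0,0,-40,0],[0,0,-40,0],[0,0,-40,0]]'
python3 - <<'E'
from h import *
g=cam("side"); crop(g,220,90,420,270,4,"pics/d9.png"); f=cam("top");  crop(f,140,95,440,280,2.6,"pics/d9t.png")
E
python3 plan.py 40 452,367,150,.04
```

```text
clock: 14.75
position: [0.4508, -0.0392, 0.074]
tool_rot: [1.758, 1.57, 0.084]
force: [0.0, -0.8, -1.3]
grip_width: 0.0227
clock: 16.25
position: [0.6521, -0.0601, 0.0737]
tool_rot: [1.232, 1.57, -0.441]
force: [-0.7, 0.2, -1.4]
grip_width: 0.0228
clock: 17.0
position: [0.6635, 0.0606, 0.1838]
tool_rot: [1.748, 1.571, 0.074]
force: [0.7, 0.6, -1.3]
grip_width: 0.0225
now [663.5  65.1 183.2] yaw -0.097 tilt -1.0 t 17.1 q7 -0.02
[[3,-24,-28,-0.8],[3,-24,-28,-0.8],[3,-23,-29,-0.8],[3,-23,-29,-0.8],[4,-22,-29,-0.8],[3,-22,-30,-0.8],[4,-22,-30,-0.8],[3,-21,-30,-0.8],[4,-20,-30,-0.7],[3,-21,-31,-0.8]]
```

View pics/d9.png

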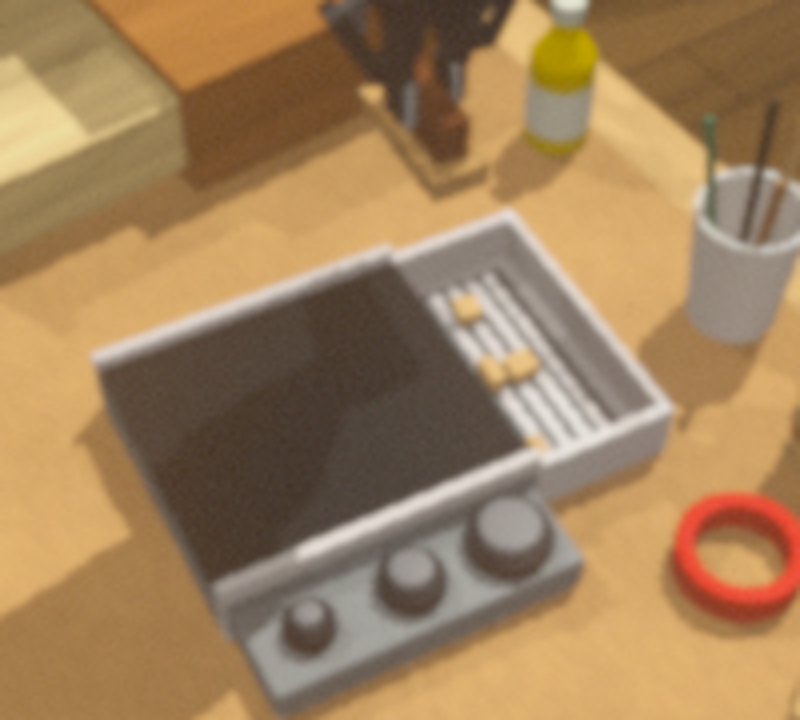

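View pics/d9t.png

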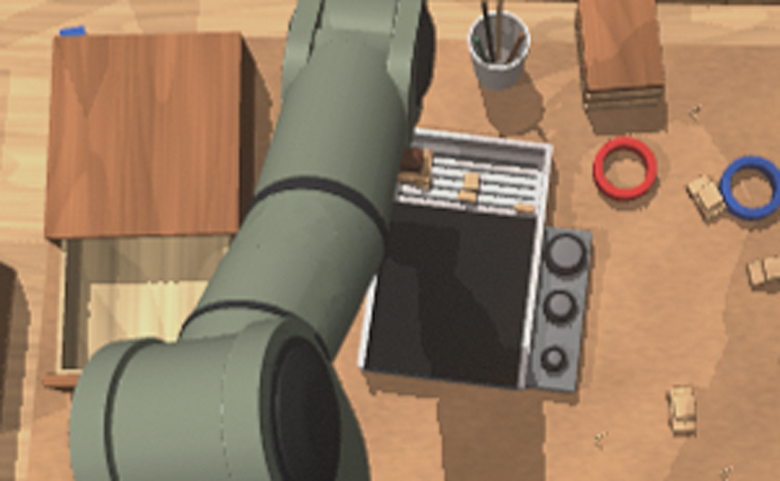

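All four chips are in the trough (top view crop ~(425,170), (470,182), (468,196), (525,208)) and the board is bare. Taking the block to the drawer.

```bash
python3 plan.py 42 550,200,190,.0 461,367,190,.04 461,367,90,.04
```

```text
now [663.5  65.1 183.2] yaw -0.097 tilt -1.0 t 17.1 q7 -0.02
[[-1,-25,-25,-1.1],[-1,-25,-25,-1.1],[-2,-24,-26,-1.1],[-1,-24,-26,-1.1],[-2,-23,-26,-1.2],[0,-18,-33,-0.5],[0,-17,-34,-0.4],[0,-17,-34,-0.5],[0,-17,-34,-0.4],[0,-17,-33,-0.5],[33,0,0,0.0],[34,0,0,0.0]]
[[33,0,0,0.0]]
```

```bash
python3 -m pendant '[[-1,-25,-25,-1.1],[-1,-25,-25,-1.1],[-2,-24,-26,-1.1],[-1,-24,-26,-1.1],[-2,-23,-26,-1.2],[0,-18,-33,-0.5],[0,-17,-34,-0.4],[0,-17,-34,-0.5],[0,-17,-34,-0.4],[0,-17,-33,-0.5],[0,0,0,0],[0,0,0,0]]'
python3 - <<'E'
from h import *
g=cam("side"); crop(g,140,30,380,190,3,"pics/e1.png")
f=cam("top");  crop(f,140,95,440,280,2.6,"pics/e1t.png")
E
python3 plan.py 30 461,367,60,.04
```

```text
clock: 18.6
position: [0.4636, 0.3613, 0.1905]
tool_rot: [0.731, 1.57, -0.805]
force: [-0.6, -0.1, -1.0]
grip_width: 0.0226
now [463.8 360.9 190.5] yaw 0.033 tilt -1.0 t 18.7 q7 -0.49
[[26,-1,-1,-0.1],[26,0,-1,-0.1],[26,-1,-1,-0.1],[26,0,-2,-0.0],[27,-1,-1,-0.1]]
```

View pics/e1.png

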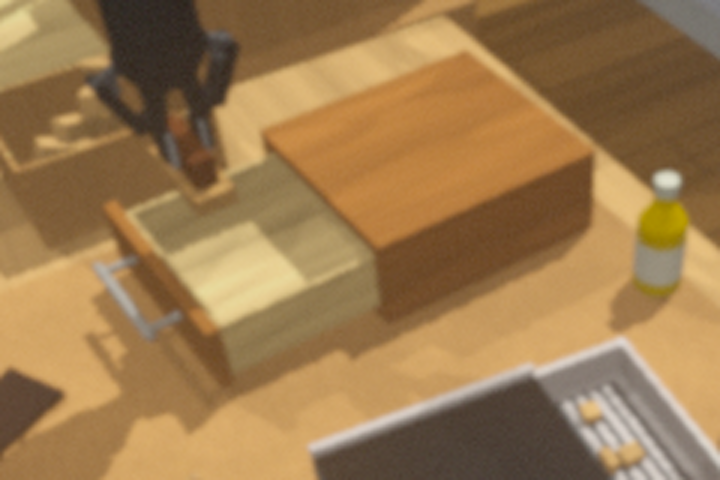

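View pics/e1t.png

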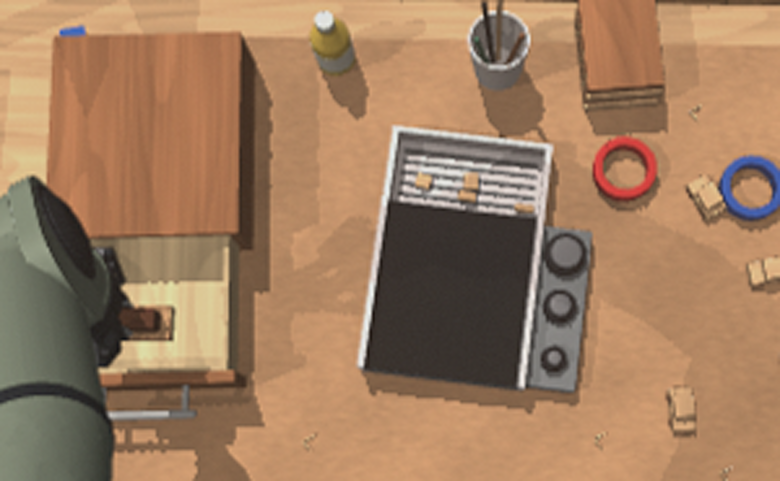

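```bash
python3 -m pendant '[[26,-1,-1,-0.1],[26,0,-1,-0.1],[26,-1,-1,-0.1],[26,0,-2,0],[25,-1,-1,0],[0,0,0,0]]';python3 -m pendant '[[5,0,0,0],[3,0,0,0],[1,0,0,0],[0,0,0,0]]'
```

```text
clock: 19.45
position: [0.4597, 0.3665, 0.0601]
tool_rot: [-0.752, 1.568, -2.284]
force: [0.4, -0.2, -1.0]
grip_width: 0.0229
clock: 19.95
position: [0.46, 0.368, 0.0526]
tool_rot: [2.333, 1.57, 0.802]
force: [-0.5, -0.6, -1.4]
grip_width: 0.0229
```

```bash
python3 -m pendant '[[1,0,0,0],[1,0,0,0],[0,0,0,0]]';python3 -m pendant '[[0,0,0,0],[0,0,0,0],[0,0,0,0],[0,0,0,0]]' -0.1
```

```text
clock: 20.32
position: [0.4599, 0.3678, 0.0502]
tool_rot: [-0.765, 1.571, -2.295]
force: [0.5, -0.3, -1.2]
grip_width: 0.0229
clock: 20.82
position: [0.4599, 0.3678, 0.0503]
tool_rot: [1.78, 1.571, 0.249]
force: [0.3, 0.1, 0.6]
grip_width: 0.0384
```

```bash
python3 -m pendant '[[-30,0,0,0],[-40,0,0,0],[-40,0,0,0],[-40,0,0,0]]'; python3 plan.py 45 540,100,210,-.8 430,-200,210,-1.52
```

```text
clock: 21.32
position: [0.4598, 0.3677, 0.2017]
tool_rot: [-0.683, 1.571, -2.214]
force: [-0.0, 0.3, -0.5]
grip_width: 0.0383
now [459.8 367.7 201.7] yaw 0.04 tilt -1.0 t 21.32 q7 -0.5
[[-1,10,39,6.9],[-1,14,37,6.9],[-1,19,35,6.9],[-1,23,33,6.9],[-1,27,30,6.8],[-2,30,26,6.9],[-1,33,22,6.8],[0,17,36,5.2],[0,21,34,5.2],[0,23,32,5.1],[0,26,30,5.2],[0,29,28,5.1]]
[[0,31,25,5.2],[0,34,22,5.1],[0,35,19,5.2]]
```

```bash
python3 -m pendant '[[-1,10,39,6.9],[-1,14,37,6.9],[-1,19,35,6.9],[-1,23,33,6.9],[-1,27,30,6.8],[-2,30,26,6.9],[-1,33,22,6.8],[0,17,36,5.2],[0,21,34,5.2],[0,23,32,5.1],[0,26,30,5.2],[0,29,28,5.1]]' 0.4
python3 - <<'E'
from h import *
f=cam("top"); crop(f,140,95,260,270,3,"pics/e2t.png"); crop(f,370,160,480,280,6,"pics/e2.png")
E
python3 plan.py 42 388,-299,120,-1.52
```

```text
clock: 22.82
position: [0.4702, -0.0888, 0.208]
tool_rot: [-0.126, 1.57, -2.953]
force: [1.1, -0.0, -0.2]
grip_width: 0.0595
now [468.2 -93.4 208.3] yaw -1.265 tilt -1.0 t 22.88 q7 -0.75
[[15,29,23,2.4],[15,30,22,2.4],[15,30,21,2.4],[14,31,19,2.5],[15,32,18,2.4],[14,33,16,2.5]]
```

View pics/e2t.png

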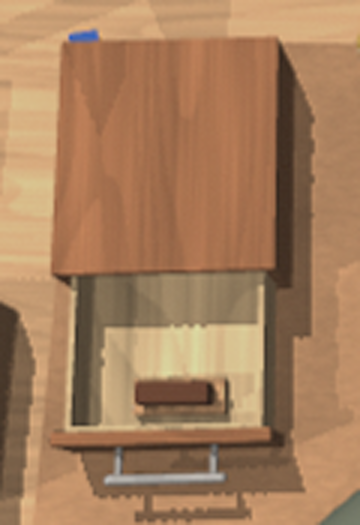

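View pics/e2.png

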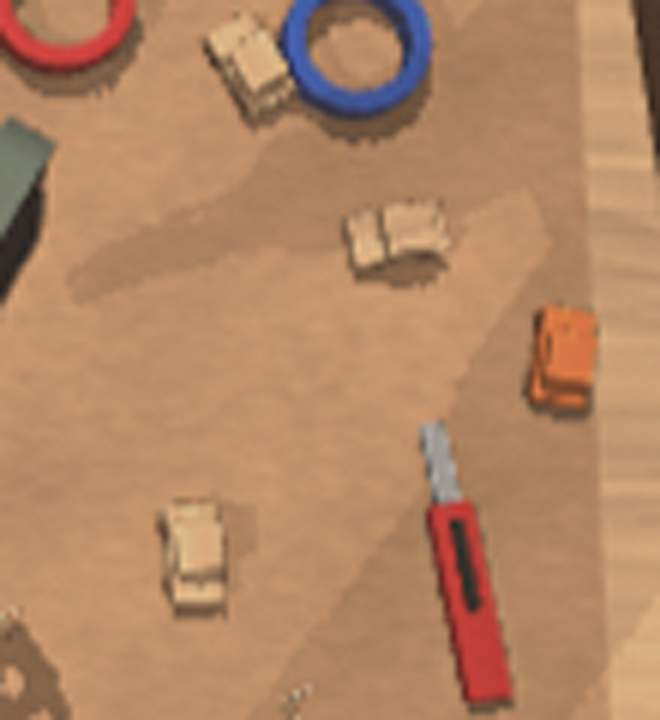

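The block stands in the drawer. Car a has been knocked next to the blue tape and is now at about (412,171). Cars b (436,199) and c (402,252) are unmoved. Taking car c first.

```bash
python3 -m pendant '[[15,29,23,2.4],[15,30,22,2.4],[15,30,21,2.4],[14,31,19,2.5],[15,32,18,2.4],[14,33,16,2.5],[0,0,0,0]]'
python3 - <<'E'
from h import *
g=cam("side"); crop(g,270,200,400,340,4.2,"pics/e3.png")
f=cam("top"); crop(f,360,200,440,280,7,"pics/e3t.png")
E
python3 plan.py 25 388,-299,4,-1.52
```

```text
clock: 23.75
position: [0.3922, -0.2962, 0.1195]
tool_rot: [0.224, 1.569, -2.859]
force: [-0.0, -0.0, -0.4]
grip_width: 0.0596
now [ 394.  -293.8  120.1] yaw -1.507 tilt -1.0 t 23.85 q7 -0.38
[[23,1,1,0.2],[23,1,1,0.1],[23,1,1,0.2],[24,1,2,0.1],[23,1,1,0.2]]
```

View pics/e3.png

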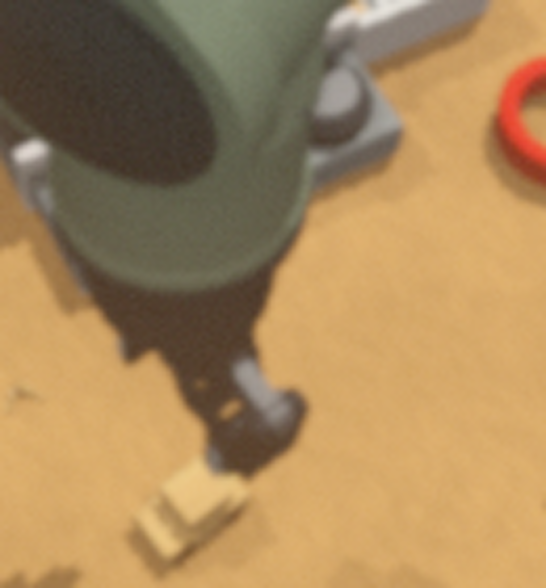

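View pics/e3t.png

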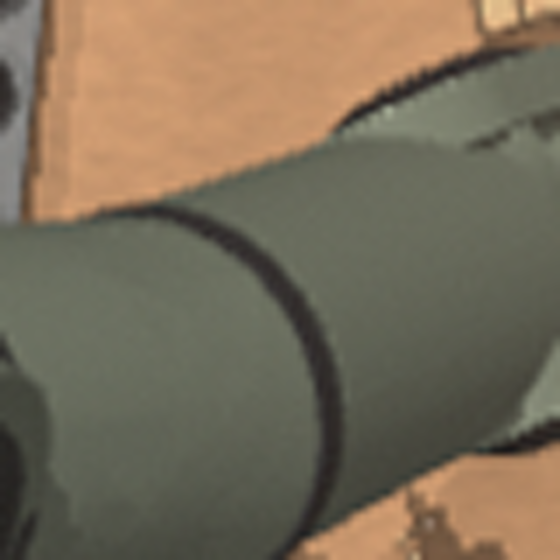

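```bash
python3 -m pendant '[[23,1,1,0.2],[23,1,1,0.1],[23,1,1,0.2],[23,1,2,0.1],[20,1,1,0.2],[0,0,0,0]]'; python3 -m pendant '[[0,0,0,0],[0,0,0,0],[0,0,0,0],[0,0,0,0],[0,0,0,0]]' -1 40; python3 -m pendant '[[-10,0,0,0],[-25,0,0,0],[-30,0,0,0],[-40,0,0,0],[-40,0,0,0],[-30,0,0,0]]'; python3 plan.py 44 500,-100,190,-1.53 540,100,190,-1.53 524,314,190,-1.53
```

```text
clock: 24.6
position: [0.3888, -0.298, 0.0078]
tool_rot: [-0.727, 1.569, 2.468]
force: [-0.7, -0.5, 0.7]
grip_width: 0.0595
clock: 25.22
position: [0.3896, -0.2988, 0.0093]
tool_rot: [2.894, 1.569, -0.195]
force: [-1.1, 2.3, 11.0]
grip_width: 0.0285
clock: 25.98
position: [0.389, -0.2988, 0.1856]
tool_rot: [2.877, 1.57, -0.213]
force: [-0.7, 1.2, -0.9]
grip_width: 0.0284
now [ 389.  -298.8  185.6] yaw -1.519 tilt -1.0 t 25.98 q7 -0.46
[[-1,-32,-20,0.1],[-1,-32,-20,0.1],[-1,-32,-20,0.1],[0,-32,-20,0.1],[-1,-33,-20,0.1],[0,-32,-20,0.1],[0,-40,-10,0.0],[0,-40,-10,0.0],[0,-40,-10,0.0],[0,-39,-9,0.0],[0,-40,-10,0.0],[0,-43,2,0.0]]
[[0,-43,1,0.0],[0,-43,2,0.0],[0,-42,1,0.0],[0,-43,2,0.0]]
```

```bash
python3 -m pendant '[[-1,-32,-20,0.1],[-1,-32,-20,0.1],[-1,-32,-20,0.1],[0,-32,-20,0.1],[-1,-33,-20,0.1],[0,-32,-20,0.1],[0,-40,-10,0],[0,-40,-10,0],[0,-40,-10,0],[0,-39,-9,0],[0,-40,-10,0],[0,-43,2,0]]'; python3 plan.py 44 520,424,190,-1.53 520,424,50,-1.53
```

```text
clock: 27.48
position: [0.5367, 0.1446, 0.1882]
tool_rot: [3.021, 1.57, -0.079]
force: [0.2, -0.1, -0.3]
grip_width: 0.0288
now [536.7 144.6 188.2] yaw -1.529 tilt -1.0 t 27.48 q7 -1.34
[[0,-40,1,0.0],[0,-40,1,0.0],[0,-40,1,0.0],[0,-40,1,0.0],[-1,-40,0,0.0],[0,-40,1,0.0],[-1,-40,0,0.0],[35,0,0,0.0],[35,0,0,0.0],[35,0,0,0.0],[35,0,0,0.0]]
```

```bash
python3 -m pendant '[[0,-40,1,0],[0,-40,1,0],[0,-40,1,0],[0,-40,1,0],[0,-40,0,0],[0,-40,1,0],[0,-40,0,0],[0,0,0,0],[30,0,0,0],[30,0,0,0],[0,0,0,0]]'
python3 - <<'E'
from h import *
g=cam("side"); crop(g,140,30,380,190,3,"pics/f1.png");f=cam("top"); crop(f,140,95,260,270,3,"pics/f1t.png")
E
python3 plan.py 44  520,424,36,-1.53
```

```text
clock: 28.85
position: [0.5191, 0.4217, 0.1265]
tool_rot: [0.836, 1.568, -2.265]
force: [0.9, 0.2, 0.5]
grip_width: 0.0282
now [520.4 422.5 128.8] yaw -1.53 tilt -1.0 t 28.95 q7 -1.74
[[31,-1,0,0.0],[31,0,0,0.0],[31,-1,0,0.0]]
```

View pics/f1.png

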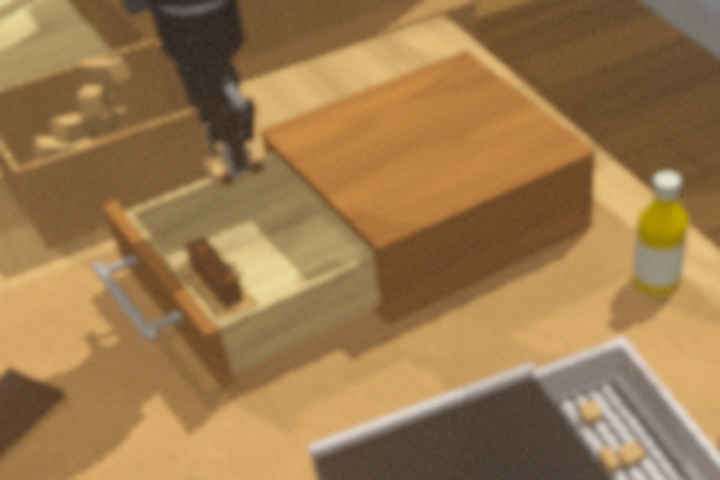

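```bash
python3 -m pendant '[[31,-1,0,0],[31,0,0,0],[30,-1,0,0],[0,0,0,0]]';python3 -m pendant '[[3,0,0,0],[0,0,0,0]]'; python3 -m pendant '[[0,0,0,0],[0,0,0,0],[0,0,0,0]]' 0.03; python3 -m pendant '[[-25,0,0,0],[-35,0,0,0],[-40,0,0,0],[-40,0,0,0],[-20,0,0,0]]';python3 plan.py 44  560,100,200,-0.8 560,-200,200,.09
```

```text
clock: 29.45
position: [0.5196, 0.4246, 0.0353]
tool_rot: [0.816, 1.57, -2.284]
force: [-0.5, -0.1, 0.6]
grip_width: 0.0285
clock: 29.7
position: [0.5203, 0.4253, 0.0337]
tool_rot: [-2.407, 1.569, 0.777]
force: [0.9, 0.7, 0.9]
grip_width: 0.0287
clock: 30.08
position: [0.5198, 0.425, 0.0324]
tool_rot: [-2.4, 1.571, 0.784]
force: [0.5, 0.1, -1.0]
grip_width: 0.0439
clock: 30.7
position: [0.5205, 0.425, 0.196]
tool_rot: [-2.453, 1.568, 0.73]
force: [-0.4, 0.8, -0.5]
grip_width: 0.0438
now [520.5 425.  196. ] yaw -1.529 tilt -1.0 t 30.7 q7 -1.78
[[-1,41,-3,-5.2],[0,41,0,-5.2],[-1,41,4,-5.2],[0,40,8,-5.2],[-1,39,11,-5.2],[0,38,15,-5.3],[-1,36,19,-5.2],[0,35,22,-5.3],[0,31,30,-7.3],[0,27,33,-7.3],[0,22,37,-7.3],[0,17,39,-7.3]]
[[0,12,41,-7.3],[0,7,42,-7.2],[0,2,43,-7.3]]
```

```bash
python3 -m pendant '[[-1,41,-3,-5.2],[0,41,0,-5.2],[-1,41,4,-5.2],[0,40,8,-5.2],[-1,39,11,-5.2],[0,38,15,-5.3],[-1,36,19,-5.2],[0,35,22,-5.3],[0,31,30,-7.3],[0,27,33,-7.3],[0,22,37,-7.3],[0,17,39,-7.3]]' 0.4;  python3 - <<'E'
from h import *
f=cam("top"); crop(f,140,95,260,270,3,"pics/g1t.png"); crop(f,370,140,480,250,6,"pics/g1.png")
E
python3 plan.py 44 566,-417,120,.09
```

```text
clock: 32.2
position: [0.5587, -0.0732, 0.1968]
tool_rot: [0.709, 1.571, -1.148]
force: [-0.1, -0.4, -0.5]
grip_width: 0.0604
now [558.  -79.6 197.4] yaw -0.284 tilt -1.0 t 32.25 q7 0.07
[[10,13,40,-2.7],[10,11,41,-2.7],[10,9,41,-2.7],[9,7,42,-2.7],[10,5,42,-2.7],[9,3,42,-2.6],[10,1,42,-2.7],[9,-1,42,-2.6]]
```

View pics/g1t.png

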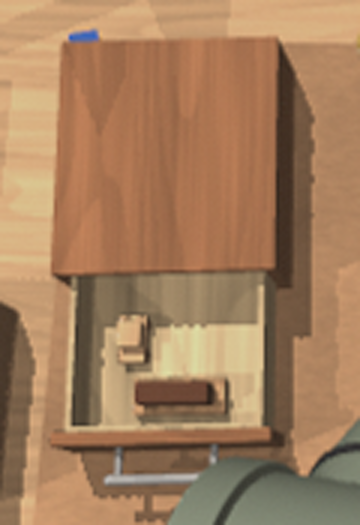

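View pics/g1.png

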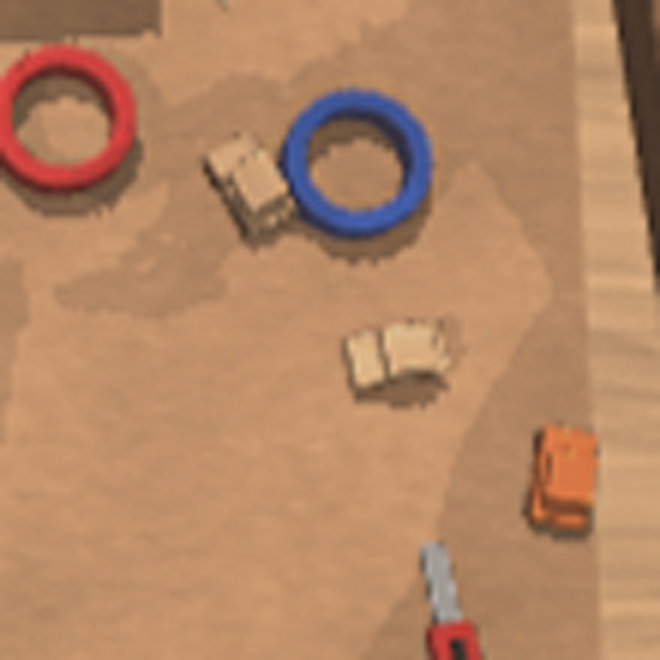

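Run:
```python
from h import *
f=cam("top")
C=lambda a,b:(a/6+370-.4,b/6+140-.4)
K=lambda p,yaw,cx=0:np.array([[p[0]+np.cos(yaw)*X-np.sin(yaw)*Y,p[1]+np.sin(yaw)*X+np.cos(yaw)*Y,z] for z0,z1,hx,hy in((0,.016,.027,.015),(.016,.03,.014,.013)) for z in(z0,z1) for t in np.linspace(-1,1,13) for X,Y in((hx*t,hy),(hx*t,-hy),(hx,hy*t),(-hx,hy*t))])
print("b",p2w(f,*C(397,355),.015), "a",p2w(f,*C(251,185),.015),"tape",p2w(f,*C(357,163),.025))
b=p2w(f,*C(397,355),.015)[:2]; a=p2w(f,*C(251,185),.015)[:2]
t=p2w(f,*C(357,163),.025)[:2]
ring=np.array([[t[0]+.042*np.cos(k),t[1]+.042*np.sin(k),z] for k in np.linspace(0,6.28,60) for z in (0,.025)])
pts=np.vstack([K(b,-1.45),K(a,.5),ring])
crop(f,395,145,450,215,11,"pics/g2.png",proj(f,pts))
```

```text
b [ 0.57136628 -0.41800391  0.015     ] a [ 0.66882086 -0.33786399  0.015     ] tape [ 0.68009588 -0.39618541  0.025     ]
```

View pics/g2.png

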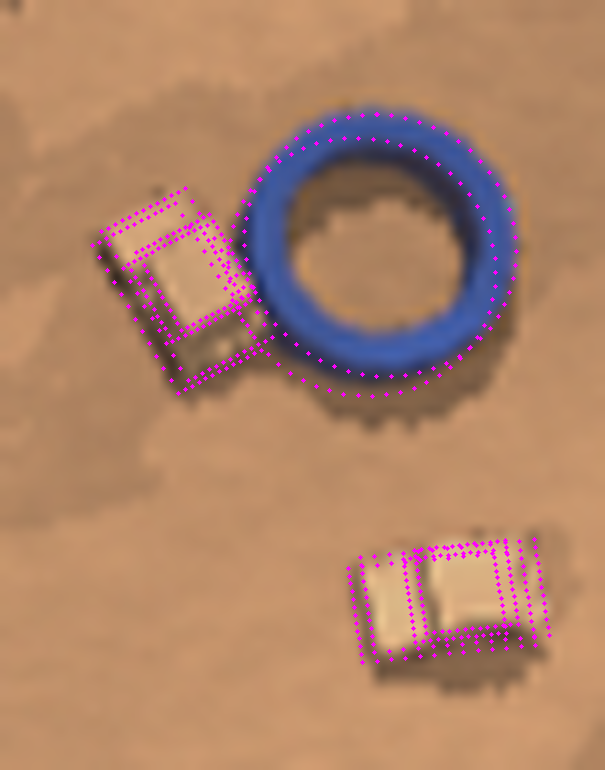

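The overlay fits. Car b is at (0.571, −0.418) with yaw −1.45, and car a is at (0.669, −0.338) with yaw 0.5 and touching the tape. I'll grip car a end to end later so I don't disturb the tape. Car b now.

```bash
python3 plan.py 44 571,-418,110,.12
```

```text
now [558.2 -77.  197.3] yaw -0.293 tilt -1.0 t 32.3 q7 0.05
[[11,14,40,-3.0],[11,12,41,-2.9],[11,10,42,-3.0],[11,7,42,-2.9],[11,5,42,-3.0],[11,3,43,-2.9],[11,1,42,-3.0],[10,-2,43,-2.9]]
```

```bash
python3 -m pendant '[[11,14,40,-3],[11,12,41,-2.9],[11,10,42,-3],[11,7,42,-2.9],[11,5,42,-3],[11,3,43,-2.9],[11,1,42,-3],[10,-2,43,-2.9],[0,0,0,0]]'; python3 plan.py 26 571,-418,10,.12;  python3 - <<'E'
from h import *
g=cam("side"); crop(g,340,200,480,340,4.2,"pics/g3.png")
E
```

```text
clock: 33.42
position: [0.5705, -0.4159, 0.1086]
tool_rot: [-1.128, 1.568, -2.581]
force: [0.4, 0.2, -0.4]
grip_width: 0.0597
now [ 570.5 -415.9  108.6] yaw 0.118 tilt -1.0 t 33.42 q7 0.91
[[25,0,1,-0.0],[25,0,0,-0.0],[24,0,1,-0.1],[25,0,0,-0.0]]
```

View pics/g3.png

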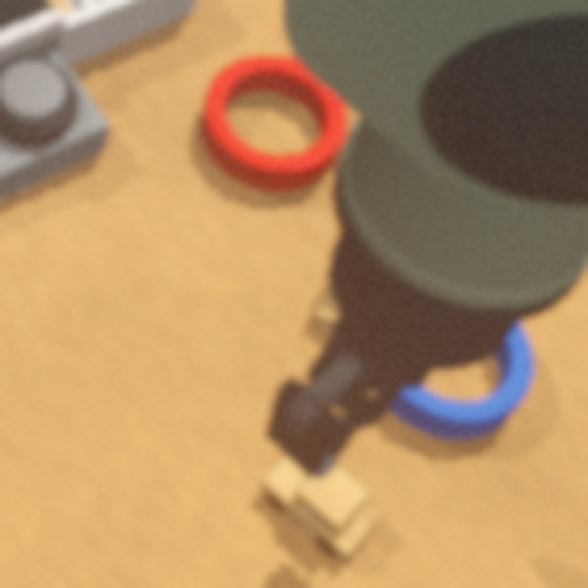

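```bash
python3 -m pendant '[[25,0,1,0],[25,0,0,0],[24,0,1,0],[23,0,0,0],[0,0,0,0]]'; python3 -m pendant '[[0,0,0,0],[0,0,0,0],[0,0,0,0],[0,0,0,0],[0,0,0,0]]' -1 40; python3 -m pendant '[[-10,0,0,0],[-25,0,0,0],[-30,0,0,0],[-40,0,0,0],[-40,0,0,0],[-30,0,0,0]]'; python3 plan.py 44 560,-50,195,-.8 545,130,195,-1.53 523,369,195,-1.53
```

```text
clock: 34.1
position: [0.5718, -0.4137, 0.0104]
tool_rot: [-2.26, 1.568, 2.575]
force: [-0.6, 0.7, -0.5]
grip_width: 0.06
clock: 34.72
position: [0.573, -0.415, 0.0137]
tool_rot: [0.926, 1.569, -0.523]
force: [-0.6, 0.9, 6.5]
grip_width: 0.0275
clock: 35.48
position: [0.5727, -0.415, 0.1904]
tool_rot: [0.891, 1.569, -0.558]
force: [0.5, 0.4, -0.8]
grip_width: 0.0277
now [ 572.7 -415.   190.4] yaw 0.122 tilt -1.0 t 35.48 q7 0.89
[[-1,4,-40,5.9],[0,-1,-41,5.9],[-1,-5,-40,5.9],[0,-9,-40,5.9],[-1,-13,-38,5.8],[0,-17,-37,5.9],[-1,-20,-35,5.8],[0,-24,-33,5.9],[-1,-27,-30,5.8],[0,-28,-23,8.4],[0,-31,-19,8.4],[0,-33,-14,8.3]]
[[0,-35,-9,8.4],[0,-36,-3,8.3],[0,-40,2,0.0],[0,-40,2,0.0],[0,-40,2,0.0],[0,-40,2,0.0],[0,-40,2,0.0],[0,-40,2,0.0]]
```

```bash
python3 -m pendant '[[-1,4,-40,5.9],[0,-1,-41,5.9],[-1,-5,-40,5.9],[0,-9,-40,5.9],[-1,-13,-38,5.8],[0,-17,-37,5.9],[-1,-20,-35,5.8],[0,-24,-33,5.9],[-1,-27,-30,5.8],[0,-28,-23,8.4],[0,-31,-19,8.4],[0,-33,-14,8.3]]'; python3 -m pendant '[[0,-35,-9,8.4],[0,-36,-3,8.3],[0,-40,2,0],[0,-40,2,0],[0,-40,2,0],[0,-40,2,0],[0,-40,2,0],[0,-40,2,0],[0,0,0,0]]'; python3 plan.py 35 523,369,195,-1.53 523,369,37,-1.53;  python3 - <<'E'
from h import *
g=cam("side"); crop(g,140,30,380,190,3,"pics/g4.png")
E
```

```text
clock: 36.98
position: [0.5513, 0.0595, 0.1933]
tool_rot: [-2.627, 1.569, 0.842]
force: [0.7, 0.2, -1.0]
grip_width: 0.0278
clock: 38.1
position: [0.5216, 0.3727, 0.1926]
tool_rot: [-1.513, 1.569, 1.675]
force: [-0.7, -0.9, -0.6]
grip_width: 0.0276
now [521.6 372.7 192.6] yaw -1.525 tilt -1.0 t 38.1 q7 -1.69
[[-2,4,-1,0.3],[32,0,0,0.0],[31,0,0,0.0],[32,0,0,0.0],[31,0,0,0.0],[32,0,0,0.0]]
```

View pics/g4.png

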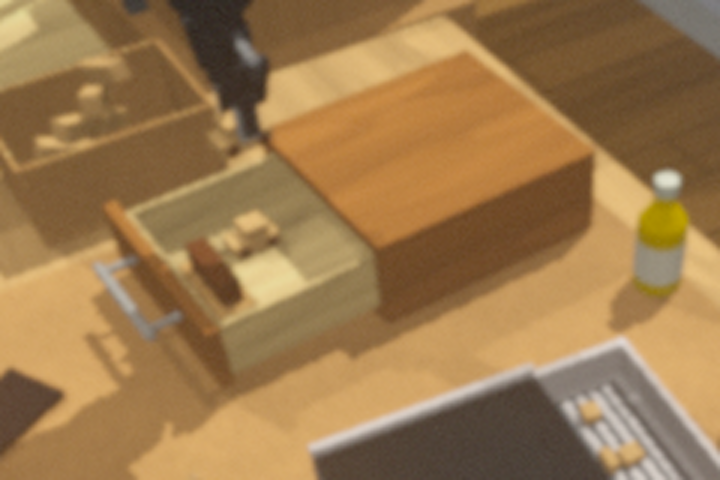

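```bash
python3 -m pendant '[[0,5,0,0.3],[32,0,0,0],[31,0,0,0],[32,0,0,0],[31,0,0,0],[28,0,0,0],[0,0,0,0]]';python3 -m pendant '[[3,0,0,0],[0,0,0,0]]'
```

```text
clock: 39.02
position: [0.5227, 0.3627, 0.0375]
tool_rot: [0.734, 1.569, -2.373]
force: [-0.1, -0.4, 0.8]
grip_width: 0.0281
clock: 39.28
position: [0.5233, 0.3644, 0.0363]
tool_rot: [-2.44, 1.57, 0.738]
force: [0.3, 0.2, 0.2]
grip_width: 0.0278
```

```bash
python3 -m pendant '[[0,0,0,0],[0,0,0,0],[0,0,0,0]]' -0.05; python3 -m pendant '[[-25,0,0,0],[-35,0,0,0],[-40,0,0,0],[-40,0,0,0],[-25,0,0,0]]';python3 plan.py 44  560,100,200,-0.8 600,-180,200,.5
```

```text
clock: 39.65
position: [0.5229, 0.3645, 0.0355]
tool_rot: [-2.486, 1.571, 0.692]
force: [0.8, 0.1, 0.1]
grip_width: 0.0406
clock: 40.28
position: [0.5232, 0.3644, 0.2023]
tool_rot: [-2.484, 1.569, 0.694]
force: [0.3, -0.2, -0.3]
grip_width: 0.0408
now [523.2 364.4 202.3] yaw -1.534 tilt -1.0 t 40.27 q7 -1.69
[[0,38,-4,-6.0],[0,38,0,-6.0],[0,38,4,-6.0],[1,37,8,-6.0],[0,36,12,-6.0],[1,35,16,-6.0],[0,33,19,-6.1],[0,29,21,-9.3],[0,25,25,-9.3],[0,20,29,-9.3],[0,16,32,-9.3],[0,10,34,-9.3]]
[[0,5,35,-9.3],[0,-1,35,-9.3],[0,-7,34,-9.4]]
```

```bash
python3 -m pendant '[[0,38,-4,-6],[0,38,0,-6],[0,38,4,-6],[0,37,8,-6],[0,36,12,-6],[0,35,16,-6],[0,33,19,-6.1],[0,29,21,-9.3],[0,25,25,-9.3],[0,20,29,-9.3],[0,16,32,-9.3],[0,10,34,-9.3]]' 1;  python3 - <<'E'
from h import *
f=cam("top"); crop(f,140,95,260,270,3,"pics/i1t.png")
C=lambda a,b:(a/6+370-.4,b/6+140-.4)
K=lambda p,yaw,cx=0:np.array([[p[0]+np.cos(yaw)*X-np.sin(yaw)*Y,p[1]+np.sin(yaw)*X+np.cos(yaw)*Y,z] for z0,z1,hx,hy in((0,.016,.027,.015),(.016,.03,.014,.013)) for z in(z0,z1) for t in np.linspace(-1,1,13) for X,Y in((hx*t,hy),(hx*t,-hy),(hx,hy*t),(-hx,hy*t))])
crop(f,395,145,450,215,9,"pics/i1.png",proj(f,K((.669,-.338),.5)))
E
python3 plan.py 44 669,-337,130,.5
```

```text
clock: 41.78
position: [0.5848, -0.0769, 0.2004]
tool_rot: [1.433, 1.571, -0.12]
force: [-0.5, 0.2, 0.4]
grip_width: 0.0853
now [584.8 -82.4 200.8] yaw 0.023 tilt -1.0 t 41.83 q7 0.33
[[10,11,37,-3.9],[10,9,37,-3.9],[10,6,38,-3.9],[10,4,38,-3.9],[10,1,38,-3.9],[10,-2,38,-3.9],[11,-4,38,-4.0]]
```

View pics/i1t.png

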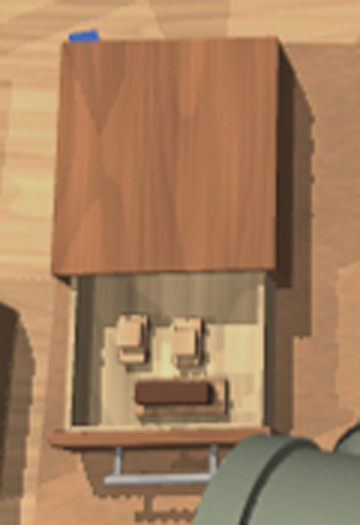

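View pics/i1.png

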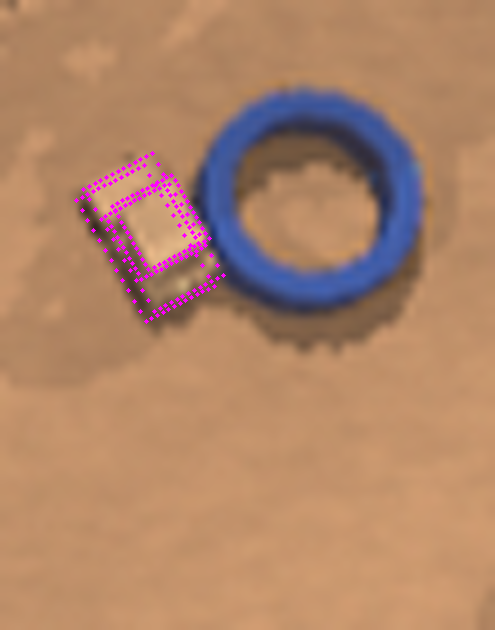

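```bash
python3 -m pendant '[[10,11,37,-3.9],[10,9,37,-3.9],[10,6,38,-3.9],[10,4,38,-3.9],[10,1,38,-3.9],[10,-2,38,-3.9],[11,-4,36,-4],[0,0,0,0]]'; python3 plan.py 25 667,-334,14,.5;  python3 - <<'E'
from h import *
g=cam("side"); crop(g,330,170,480,310,4.2,"pics/i2.png")
E
```

```text
clock: 42.82
position: [0.6645, -0.3317, 0.1278]
tool_rot: [-1.628, 1.569, -2.711]
force: [-0.1, 0.2, -0.6]
grip_width: 0.0855
now [ 664.5 -331.7  127.8] yaw 0.487 tilt -1.0 t 42.83 q7 1.05
[[23,0,1,-0.1],[23,0,1,-0.2],[23,0,0,-0.1],[22,1,1,-0.2],[23,0,0,-0.1]]
```

View pics/i2.png

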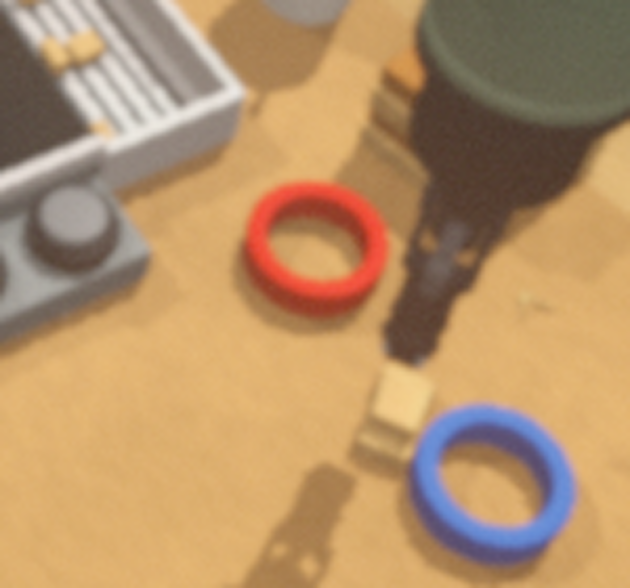

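```bash
python3 -m pendant '[[23,0,1,-0.1],[23,0,1,-0.2],[23,0,0,-0.1],[22,1,1,-0.2],[23,0,0,-0.1],[6,0,0,0],[0,0,0,0]]'; python3 -m pendant '[[0,0,0,0],[0,0,0,0],[0,0,0,0],[0,0,0,0]]' -1 40;  python3 -m pendant '[[-2,0,0,0],[-15,0,0,0],[-25,0,0,0],[0,0,0,0]]';python3 - <<'E'
from h import *
g=cam("side"); crop(g,330,170,480,310,4.2,"pics/i3.png"); pose()
E
```

```text
clock: 43.75
position: [0.6679, -0.331, 0.0091]
tool_rot: [-1.944, 1.571, -3.013]
force: [-0.2, 0.1, 1.1]
grip_width: 0.0853
clock: 44.25
position: [0.6685, -0.3311, 0.0107]
tool_rot: [0.712, 1.569, -0.357]
force: [-2.8, 2.7, 8.5]
grip_width: 0.0518
clock: 44.75
position: [0.6694, -0.3317, 0.0552]
tool_rot: [0.625, 1.566, -0.443]
force: [-0.4, 0.4, -0.1]
grip_width: 0.0515
t 44.8 p [ 0.6688 -0.3313  0.0537] grip 0.0514 F [-0.3 -0.2 -0.9]
R cols x,y,z
 [[ 0.003  0.876  0.482]
 [-0.001  0.482 -0.876]
 [-1.     0.002  0.002]]
q [ 0.23  0.93  0.27  1.36 -0.28  0.89  1.08]
```

View pics/i3.png

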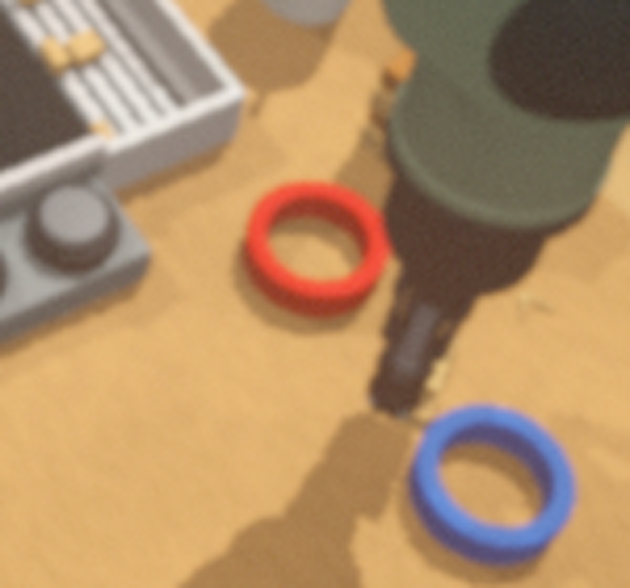

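Held lengthwise (51.5 mm), and the tape hasn't moved. I'll set the car down in the open at (0.48, −0.30) and regrip it across its width.

```bash
python3 plan.py 44 620,-310,100,.4 480,-300,70,.04 480,-300,16,.04
```

```text
now [ 668.8 -331.3   53.7] yaw 0.502 tilt -1.0 t 44.8 q7 1.08
[[-23,-16,-21,2.9],[-23,-18,-20,3.0],[7,-31,-16,5.1],[8,-33,-13,5.2],[7,-33,-10,5.1],[8,-35,-7,5.2],[27,0,0,-0.0],[27,0,-1,-0.0]]
```

```bash
python3 -m pendant '[[-23,-16,-21,2.9],[-23,-18,-20,3],[7,-31,-16,5.1],[8,-33,-13,5.2],[7,-33,-10,5.1],[8,-35,-7,5.2],[27,0,0,0],[26,0,0,0],[0,0,0,0]]'; python3 plan.py 20 480,-300,11,.04
```

```text
clock: 45.92
position: [0.4778, -0.2996, 0.0133]
tool_rot: [-2.135, 1.568, 2.618]
force: [0.3, -0.1, 0.1]
grip_width: 0.0513
now [ 477.8 -299.6   13.3] yaw 0.04 tilt -1.0 t 45.92 q7 0.88
[[2,2,0,-0.0]]
```

```bash
python3 -m pendant '[[2,0,0,0],[0,0,0,0]]'; python3 -m pendant '[[0,0,0,0],[0,0,0,0],[0,0,0,0],[0,0,0,0]]' 0.8; python3 -m pendant '[[-30,0,0,0],[-40,0,0,0],[-40,0,0,0],[0,0,-40,9.8],[0,9,-40,9.8],[0,17,-37,9.8],[0,16,-26,9.8],[0,0,0,9.8],[0,0,0,9.8],[0,0,0,9.8],[0,0,0,9.8],[0,0,0,9.8]]';python3 - <<'E'
from h import *
f=cam("top"); crop(f,370,150,470,250,6,"pics/j1.png"); pose()
E
```

```text
clock: 46.18
position: [0.4791, -0.3003, 0.0131]
tool_rot: [1.095, 1.57, -0.436]
force: [0.1, -0.2, -0.9]
grip_width: 0.0515
clock: 46.68
position: [0.4788, -0.3001, 0.0124]
tool_rot: [0.984, 1.571, -0.547]
force: [0.0, 0.2, -0.3]
grip_width: 0.0768
clock: 48.18
position: [0.5446, -0.1754, 0.1223]
tool_rot: [-2.455, 1.571, 0.752]
force: [0.1, 0.3, -0.4]
grip_width: 0.0769
t 48.23 p [ 0.5446 -0.1752  0.1221] grip 0.0767 F [-0.   0.5 -0. ]
R cols x,y,z
 [[-0.     0.057 -0.998]
 [ 0.    -0.998 -0.057]
 [-1.    -0.     0.   ]]
q [-0.34  0.76  0.84  1.86 -0.74  0.87 -0.63]
```

View pics/j1.png

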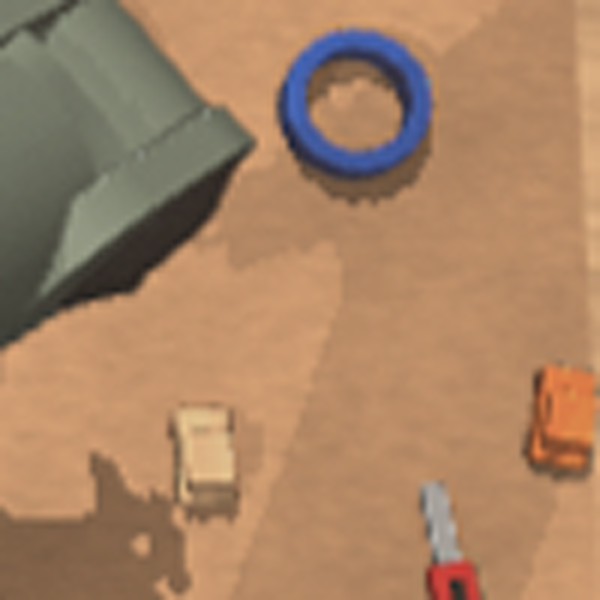

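```bash
python3 - <<'E'
from h import *
f=cam("top"); print(p2w(f,205/6+370-.4,460/6+150-.4,.013))
E
python3 plan.py 42 479,-303,100,-1.5
```

```text
[ 0.47589192 -0.30885119  0.013     ]
now [ 544.5 -175.3  122. ] yaw -1.502 tilt -1.0 t 48.27 q7 -0.62
[[6,31,19,-0.0],[5,31,18,-0.0],[6,30,19,-0.0],[5,31,18,-0.1]]
```

```bash
python3 -m pendant '[[6,32,18,0],[5,32,18,0],[6,32,18,0.6],[5,33,18,0.6],[0,0,0,0]]' 0.5; python3 plan.py 24 477,-306,11,-1.52
python3 - <<'E'
from h import *
g=cam("side"); crop(g,290,190,420,320,4.2,"pics/j2.png")
E
```

```text
clock: 48.9
position: [0.4799, -0.3118, 0.1004]
tool_rot: [1.045, 1.57, -2.046]
force: [-0.7, -0.0, 1.1]
grip_width: 0.0639
now [ 479.9 -311.8  100.4] yaw -1.52 tilt -1.0 t 48.9 q7 -0.37
[[22,-1,1,-0.0],[22,-2,1,-0.0],[23,-1,0,-0.0],[22,-2,1,-0.0]]
```

View pics/j2.png

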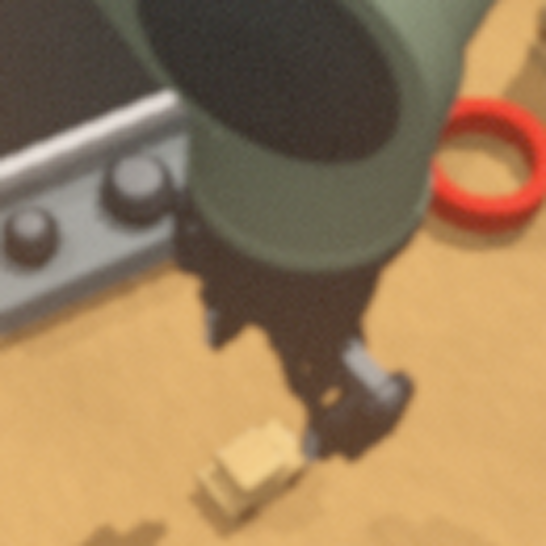

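```bash
python3 -m pendant '[[22,-1,1,0],[22,-2,1,0],[23,-1,0,0],[21,-2,1,0],[0,0,0,0]]'; python3 -m pendant '[[0,0,0,0],[0,0,0,0],[0,0,0,0],[0,0,0,0],[0,0,0,0]]' -1 40; python3 -m pendant '[[-10,0,0,0],[-25,0,0,0],[-30,0,0,0],[-40,0,0,0],[-40,0,0,0],[-35,0,0,0]]'; python3 plan.py 44 540,100,195,-1.53 525,310,195,-1.53
```

```text
clock: 49.58
position: [0.4783, -0.3019, 0.0114]
tool_rot: [-0.816, 1.569, 2.379]
force: [0.1, 0.1, -0.1]
grip_width: 0.0639
clock: 50.2
position: [0.479, -0.3035, 0.0134]
tool_rot: [2.921, 1.569, -0.17]
force: [-1.5, 1.7, 9.9]
grip_width: 0.0276
clock: 50.95
position: [0.4782, -0.3034, 0.1946]
tool_rot: [2.701, 1.57, -0.391]
force: [-0.2, -0.0, -1.2]
grip_width: 0.0276
now [ 478.2 -303.4  194.6] yaw -1.521 tilt -1.0 t 50.95 q7 -0.47
[[0,-40,-8,0.1],[0,-40,-8,0.0],[0,-40,-8,0.1],[0,-40,-8,0.0],[0,-40,-8,0.1],[0,-40,-8,0.0],[0,-40,-8,0.1],[0,-40,-8,0.0],[0,-40,-8,0.1],[0,-40,-8,0.0],[0,-42,1,0.0],[0,-42,1,0.0]]
[[0,-42,1,0.0],[0,-42,2,0.0],[0,-43,1,0.0]]
```

```bash
python3 -m pendant '[[0,-40,-8,0.1],[0,-40,-8,0],[0,-40,-8,0.1],[0,-40,-8,0],[0,-40,-8,0.1],[0,-40,-8,0],[0,-40,-8,0.1],[0,-40,-8,0],[0,-40,-8,0.1],[0,-40,-8,0],[0,-42,1,0],[0,-42,1,0]]'; python3 -m pendant '[[0,-42,1,0],[0,-42,2,0],[0,-43,1,0],[0,0,0,0],[0,0,0,0]]'; python3 plan.py 35 525,311,195,-1.53 525,311,40,-1.53;  python3 - <<'E'
from h import *
g=cam("side"); crop(g,140,30,380,190,3,"pics/j4.png")
E
```

```text
clock: 52.45
position: [0.5341, 0.1851, 0.1931]
tool_rot: [-2.499, 1.57, 0.684]
force: [0.3, -0.0, -0.2]
grip_width: 0.0278
clock: 53.08
position: [0.525, 0.3099, 0.1929]
tool_rot: [2.516, 1.57, -0.584]
force: [0.4, -0.0, 0.6]
grip_width: 0.0277
now [525.  309.9 192.9] yaw -1.529 tilt -1.0 t 53.08 q7 -1.51
[[-2,-1,0,0.0],[31,0,0,0.0],[31,0,0,0.0],[31,0,0,0.0],[31,0,0,0.0],[31,0,0,0.0]]
```

View pics/j4.png

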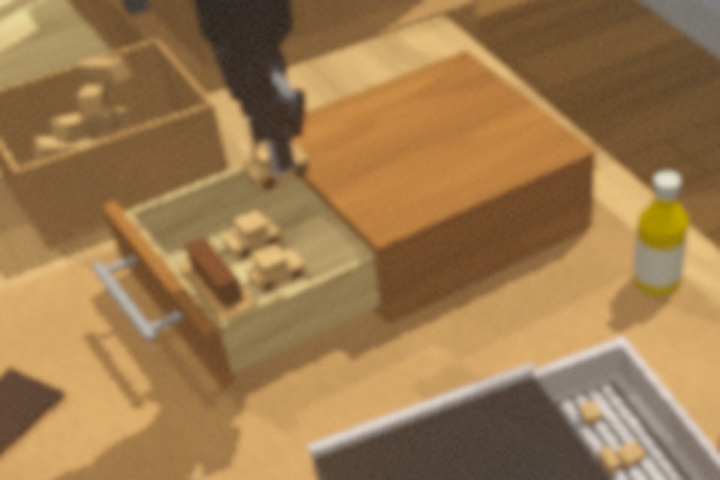

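```bash
python3 -m pendant '[[0,-1,0,0],[30,0,0,0],[31,0,0,0],[31,0,0,0],[31,0,0,0],[30,0,0,0],[0,0,0,0]]';python3 -m pendant '[[2,0,0,0],[2,0,0,0],[0,0,0,0]]'; python3 -m pendant '[[0,0,0,0],[0,0,0,0],[0,0,0,0]]' -0.1;  python3 -m pendant '[[-25,0,0,0],[-35,0,0,0],[-40,0,0,0],[-40,0,0,0],[-25,0,0,0]]'; python3 plan.py 44 480,240,200,-1.53 320,330,200,-1.53
```

```text
clock: 54.0
position: [0.5249, 0.3106, 0.0382]
tool_rot: [0.663, 1.569, -2.438]
force: [-0.2, -0.0, 0.2]
grip_width: 0.0277
clock: 54.38
position: [0.5255, 0.3114, 0.0361]
tool_rot: [-2.775, 1.57, 0.408]
force: [-0.7, -1.0, 6.5]
grip_width: 0.0275
clock: 54.75
position: [0.5253, 0.3143, 0.0363]
tool_rot: [-1.92, 1.567, 1.265]
force: [-0.9, 13.9, 8.0]
grip_width: 0.0383
clock: 55.38
position: [0.5253, 0.3115, 0.2025]
tool_rot: [-2.443, 1.569, 0.74]
force: [0.7, 0.9, -0.3]
grip_width: 0.0385
now [525.3 311.5 202.5] yaw -1.529 tilt -1.0 t 55.38 q7 -1.52
[[1,35,24,0.0],[1,35,24,0.0],[0,-19,31,0.0],[0,-19,31,0.0],[0,-20,31,0.0],[0,-19,32,0.0],[0,-20,31,0.0]]
```

```bash
python3 -m pendant '[[1,35,24,0],[1,35,24,0],[0,-19,31,0],[0,-19,31,0],[0,-20,31,0],[0,-19,32,0],[0,-20,31,0],[0,0,0,0]]' -1
python3 - <<'E'
from h import *
f=cam("top"); crop(f,140,95,260,270,4,"pics/k1.png"); g=cam("side"); crop(g,140,30,380,190,3,"pics/k1s.png"); pose()
E
```

```text
clock: 56.38
position: [0.318, 0.3313, 0.1983]
tool_rot: [-0.475, 1.57, 2.712]
force: [0.7, 0.9, -0.3]
grip_width: -0.0001
t 56.48 p [0.3201 0.3301 0.1986] grip -0.0002 F [ 0.2 -0.2  0.7]
R cols x,y,z
 [[ 0.     0.042 -0.999]
 [ 0.001 -0.999 -0.042]
 [-1.    -0.001 -0.   ]]
q [-1.75  0.6   1.18  2.09 -0.71  0.93 -1.7 ]
```

View pics/k1.png

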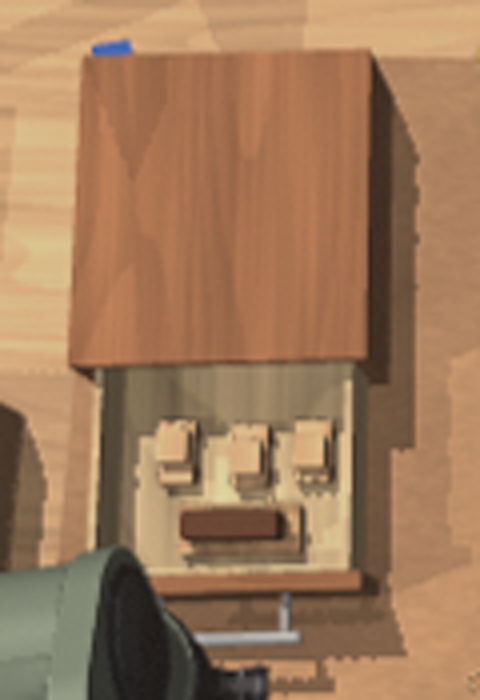

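View pics/k1s.png

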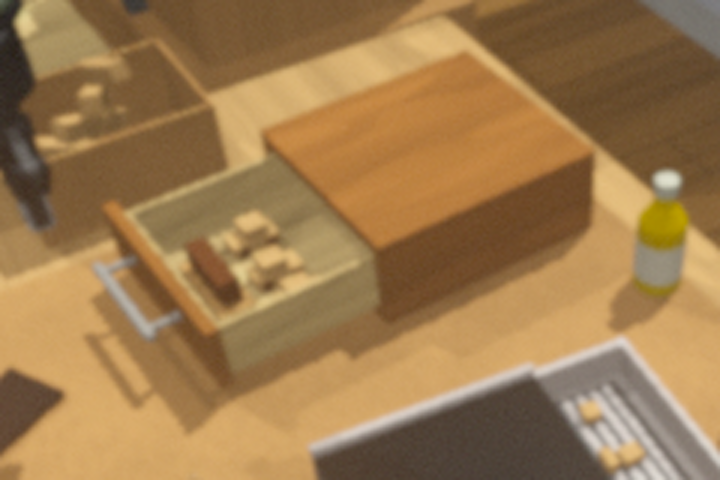

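All three cars and the block lie in the drawer. Now I'll push the handle at its middle.

```bash
python3 plan.py 40 322,367,150,-1.53 322,367,50,-1.53
```

```text
now [320.1 330.1 198.6] yaw -1.528 tilt -1.0 t 56.48 q7 -1.7
[[24,-18,-2,0.0],[25,-19,-2,0.1],[33,0,0,-0.0],[33,0,0,-0.0],[34,0,0,-0.0]]
```

```bash
python3 -m pendant '[[24,-18,-2,0],[25,-19,-2,0],[33,0,0,0],[33,0,0,0],[32,0,0,0],[0,0,0,0],[0,0,-8,0],[0,0,-8,0],[0,0,-8,0],[0,0,-6,0]]'; python3 -m pendant '[[0,0,-12,0],[0,0,-15,0],[0,0,-15,0],[0,0,-15,0],[0,0,-15,0],[0,0,-15,0],[0,0,-15,0],[0,0,-15,0]]'
```

```text
clock: 57.72
position: [0.353, 0.3685, 0.0516]
tool_rot: [-1.83, 1.57, 1.353]
force: [-0.8, -0.0, -0.2]
grip_width: -0.0
clock: 58.72
position: [0.4703, 0.3732, 0.0513]
tool_rot: [0.721, 1.571, -2.379]
force: [-1.9, 1.0, 0.7]
grip_width: 0.0003
```

```bash
python3 -m pendant '[[0,0,-10,0],[0,0,-10,0],[0,0,-10,0],[0,0,-5,0],[0,0,0,0]]'; python3 -m pendant '[[0,0,-5,0],[0,0,-4,0],[0,0,-3,0],[0,0,0,0]]'
```

```text
clock: 59.35
position: [0.5047, 0.3746, 0.0513]
tool_rot: [3.023, 1.57, -0.077]
force: [-0.2, 0.7, 0.5]
grip_width: 0.0002
clock: 59.85
position: [0.5167, 0.3751, 0.0514]
tool_rot: [-3.138, 1.57, 0.046]
force: [-0.3, -0.9, 0.5]
grip_width: 0.0
```

Run:
```python
from h import *
g=cam("side"); crop(g,140,30,380,190,3,"pics/l1.png"); pose()
```

```text
t 59.9 p [0.5165 0.3751 0.0513] grip -0.0002 F [ 0.5  0.  -0.2]
R cols x,y,z
 [[ 0.     0.042 -0.999]
 [-0.    -0.999 -0.042]
 [-1.     0.    -0.   ]]
q [-1.23  0.98  0.86  1.71 -0.92  0.91 -1.5 ]
```

View pics/l1.png

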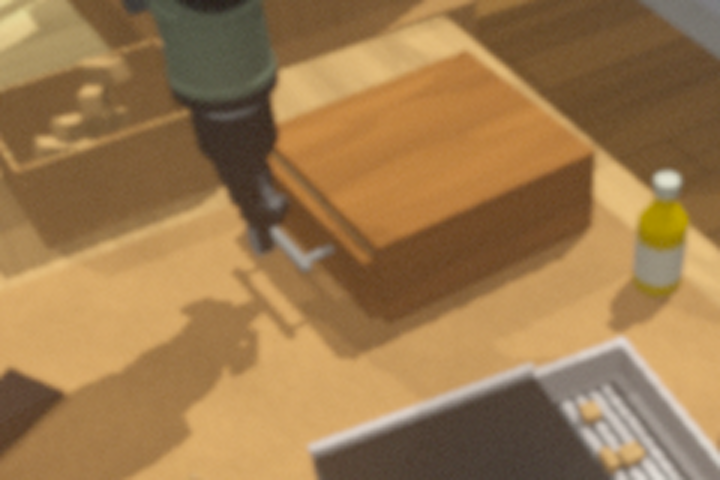

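Nearly shut. Pushing on until the force rises.

```bash
for i in 1; do python3 -m pendant '[[0,0,-4,0],[0,0,-3,0],[0,0,0,0]]'; python3 -m pendant '[[0,0,-3,0],[0,0,0,0]]'; done
```

```text
clock: 60.28
position: [0.5193, 0.3754, 0.0509]
tool_rot: [-0.0, 1.562, -3.099]
force: [-31.8, -5.8, 21.8]
grip_width: -0.0003
clock: 60.52
position: [0.5196, 0.3754, 0.0508]
tool_rot: [0.007, 1.556, -3.091]
force: [-52.2, -8.8, 38.0]
grip_width: -0.0001
```

```bash
python3 -m pendant '[[0,0,-2,0],[0,0,0,0]]'
```

```text
clock: 60.78
position: [0.5197, 0.3755, 0.0507]
tool_rot: [0.005, 1.552, -3.093]
force: [-65.7, -11.5, 48.0]
grip_width: 0.0003
```

```bash
python3 -m pendant '[[0,0,12,0],[0,0,15,0],[0,0,25,0],[-30,0,10,0],[-40,0,0,0],[-40,0,0,0],[-40,0,0,0]]'; python3 plan.py 44 470,150,200,-1.53
python3 - <<'E'
from h import *
g=cam("side"); crop(g,140,30,380,190,3,"pics/l2.png"); f=cam("top"); crop(f,140,95,260,270,4,"pics/l2t.png"); pose()
E
```

```text
clock: 61.65
position: [0.4661, 0.3731, 0.2026]
tool_rot: [-2.762, 1.57, 0.421]
force: [0.2, 0.8, 0.7]
grip_width: -0.0002
now [466.1 373.1 202.6] yaw -1.529 tilt -1.0 t 61.65 q7 -1.64
[[0,37,1,0.0],[1,37,1,0.0],[0,37,1,0.0],[1,37,1,0.0],[0,38,1,0.0],[1,37,0,0.0]]
t 61.75 p [0.4677 0.3737 0.2049] grip 0.0001 F [-0.1  0.5 -0.3]
R cols x,y,z
 [[ 0.004  0.042 -0.999]
 [ 0.004 -0.999 -0.042]
 [-1.    -0.003 -0.004]]
q [-1.41  0.76  1.05  1.74 -0.75  1.09 -1.64]
```

View pics/l2.png

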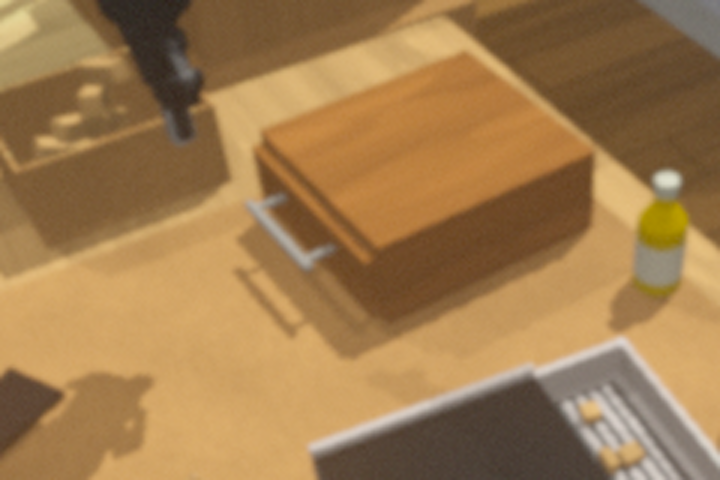

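View pics/l2t.png

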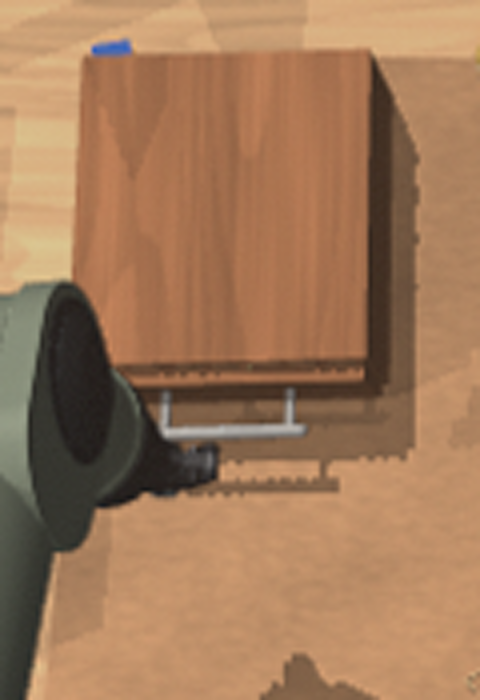

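Run:
```python
from h import *
f=cam("top")
C=lambda a,b:(a/4+140-.4,b/4+95-.4)
for n,a,b,z in (("chest FR",367,358,.1),("chest front mid",222,360,.1),("handle R",303,429,.065),("handle L",165,434,.065),("panel top front R",364,380,.09)): print(n,p2w(f,*C(a,b),z).round(4))
```

```text
chest FR [0.5893 0.2575 0.1   ]
chest front mid [0.5855 0.3739 0.1   ]
handle R [0.537  0.3139 0.065 ]
handle L [0.5308 0.4264 0.065 ]
panel top front R [0.5734 0.261  0.09  ]
```

Run:
```python
from h import *
g=cam("side"); crop(g,215,70,280,150,8,"pics/m1.png"); f=cam("top"); crop(f,150,170,245,215,8,"pics/m1t.png")
```

```text
(no output)
```

View pics/m1.png

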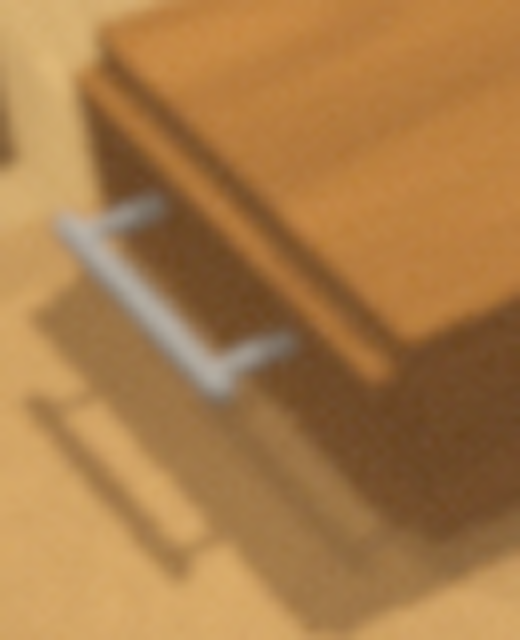

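View pics/m1t.png

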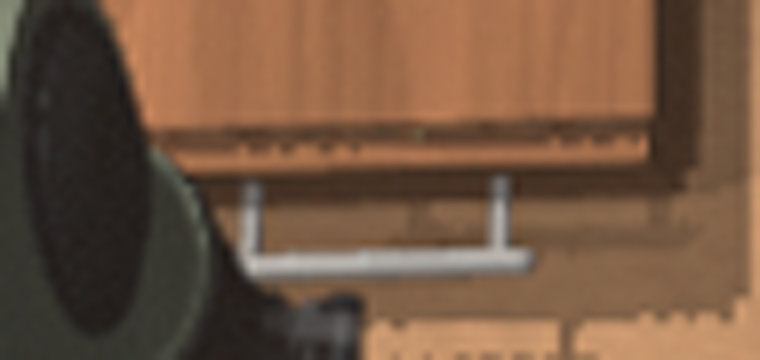

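To make sure it's fully shut, I'll push gently on the panel itself, just above the bar.

```bash
python3 -m pendant '[[30,0,-15,0],[32,0,-10,0],[32,0,0,0],[32,0,0,0],[0,0,-10,0],[0,0,-15,0],[0,0,-10,0],[0,0,-5,0],[0,0,0,0]]'; python3 -m pendant '[[0,0,-5,0],[0,0,-4,0],[0,0,0,0]]'; python3 plan.py 40 _,_,_,_
```

```text
clock: 63.02
position: [0.5317, 0.3757, 0.0756]
tool_rot: [-2.559, 1.57, 0.624]
force: [-0.3, 0.1, -0.9]
grip_width: 0.0002
clock: 63.4
position: [0.5406, 0.3761, 0.0753]
tool_rot: [2.782, 1.571, -0.318]
force: [0.7, -0.4, 0.4]
grip_width: 0.0002
now [540.6 376.1  75.3] yaw -1.529 tilt -1.0 t 63.4 q7 -1.53
[[0,0,0,-0.0]]
```

```bash
python3 -m pendant '[[0,0,-5,0],[0,0,-3,0],[0,0,0,0]]'; python3 -m pendant '[[0,0,-3,0],[0,0,-2,0],[0,0,0,0]]'; python3 -m pendant '[[0,0,-2,0],[0,0,0,0]]'; python3 -m pendant '[[0,0,-2,0],[0,0,0,0]]'
```

```text
clock: 63.78
position: [0.5486, 0.3764, 0.0753]
tool_rot: [2.294, 1.571, -0.806]
force: [0.0, 0.2, 0.6]
grip_width: 0.0002
clock: 64.15
position: [0.5535, 0.3767, 0.0753]
tool_rot: [2.757, 1.571, -0.343]
force: [0.4, 0.0, -0.0]
grip_width: 0.0
clock: 64.4
position: [0.5554, 0.3768, 0.0753]
tool_rot: [2.996, 1.571, -0.104]
force: [0.0, -0.1, -0.7]
grip_width: -0.0002
clock: 64.65
position: [0.5574, 0.3768, 0.0753]
tool_rot: [2.868, 1.571, -0.232]
force: [0.2, -0.9, 0.5]
grip_width: -0.0001
```

```bash
python3 -m pendant '[[0,0,-2,0],[0,0,0,0]]'; python3 -m pendant '[[0,0,-2,0],[0,0,0,0]]'; python3 -m pendant '[[0,0,-1,0],[0,0,0,0]]'; python3 -m pendant '[[0,0,-1,0],[0,0,0,0]]'
```

```text
clock: 64.9
position: [0.5592, 0.377, 0.0752]
tool_rot: [-0.094, 1.57, 3.089]
force: [-1.6, 0.2, 0.8]
grip_width: -0.0
clock: 65.15
position: [0.5593, 0.3771, 0.0751]
tool_rot: [0.012, 1.566, -3.088]
force: [-16.2, -2.7, 9.9]
grip_width: -0.0001
clock: 65.4
position: [0.5594, 0.3771, 0.0751]
tool_rot: [0.012, 1.564, -3.087]
force: [-22.5, -3.8, 15.7]
grip_width: -0.0002
clock: 65.65
position: [0.5594, 0.3771, 0.075]
tool_rot: [0.009, 1.562, -3.09]
force: [-30.8, -5.9, 20.1]
grip_width: 0.0
```

It stops hard straight away, so the drawer is shut. Now the keys, large first.

```bash
python3 -m pendant '[[0,0,14,0],[0,0,25,0],[-30,0,20,0],[-40,0,0,0],[-40,0,0,0]]'; python3 plan.py 45 540,100,180,-1.5 583,-151,130,-1.5
```

```text
clock: 66.28
position: [0.504, 0.3748, 0.1866]
tool_rot: [-3.053, 1.57, 0.13]
force: [-0.2, 0.7, 1.1]
grip_width: 0.0
now [504.  374.8 186.6] yaw -1.529 tilt -1.0 t 66.28 q7 -1.61
[[1,39,-3,-0.2],[1,40,-3,-0.2],[1,39,-3,-0.3],[1,40,-3,-0.2],[1,39,-3,-0.3],[1,40,-3,-0.2],[1,39,-3,-0.3],[8,42,-4,0.0],[8,42,-4,0.0],[8,42,-4,0.0],[9,43,-4,0.0],[8,42,-5,0.0]]
[[9,43,-4,0.0]]
```

```bash
python3 -m pendant '[[1,39,-3,-0.2],[1,40,-3,-0.2],[1,39,-3,-0.3],[1,40,-3,-0.2],[1,39,-3,-0.3],[1,40,-3,-0.2],[1,39,-3,-0.3],[8,42,-4,0],[8,42,-4,0],[8,42,-4,0],[9,43,-4,0],[8,42,-5,0]]'; python3 -m pendant '[[9,43,-4,0],[0,0,0,0]]'; python3 plan.py 30 583,-151,62
python3 - <<'E'
from h import *
g=cam("side"); crop(g,240,150,420,290,4,"pics/n1.png")
E
```

```text
clock: 67.78
position: [0.5762, -0.1102, 0.1371]
tool_rot: [2.712, 1.57, -0.358]
force: [0.5, 0.2, 0.4]
grip_width: 0.0003
clock: 68.03
position: [0.5826, -0.1551, 0.1281]
tool_rot: [1.547, 1.569, -1.528]
force: [-0.1, 0.5, -0.0]
grip_width: 0.0002
now [ 582.6 -155.1  128.1] yaw -1.504 tilt -1.0 t 68.03 q7 -0.69
[[22,-1,0,-0.0],[22,-2,0,-0.0],[22,-1,-1,-0.0]]
```

View pics/n1.png

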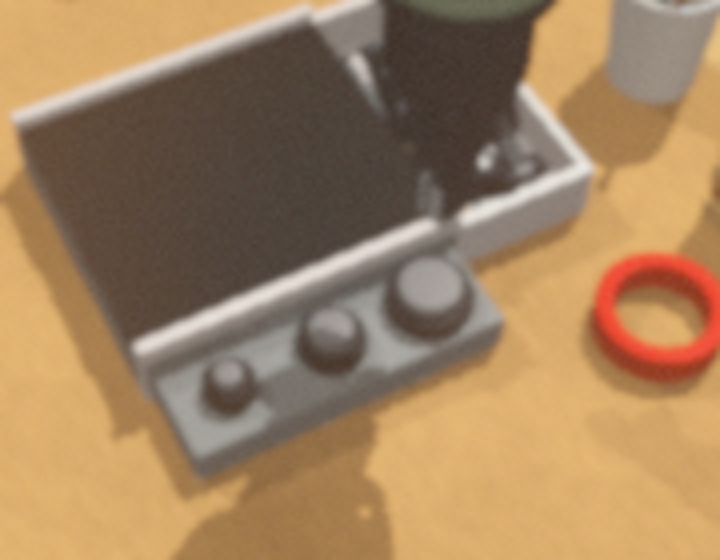

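```bash
python3 -m pendant '[[22,-1,0,0],[22,-2,0,0],[22,-1,0,0],[0,0,0,0]]'; python3 plan.py 30 583,-151,62
python3 - <<'E'
from h import *
g=cam("side"); s=bot.observe(); crop(g,290,190,390,270,7,"pics/n2.png",proj(g,s["position"][None]))
E
```

```text
clock: 68.58
position: [0.5819, -0.1468, 0.0604]
tool_rot: [-0.182, 1.568, 3.032]
force: [-0.2, -0.0, 0.7]
grip_width: 0.0001
now [ 581.9 -146.8   60.4] yaw -1.499 tilt -1.0 t 68.58 q7 -0.64
[[-2,4,-1,-0.0]]
```

View pics/n2.png

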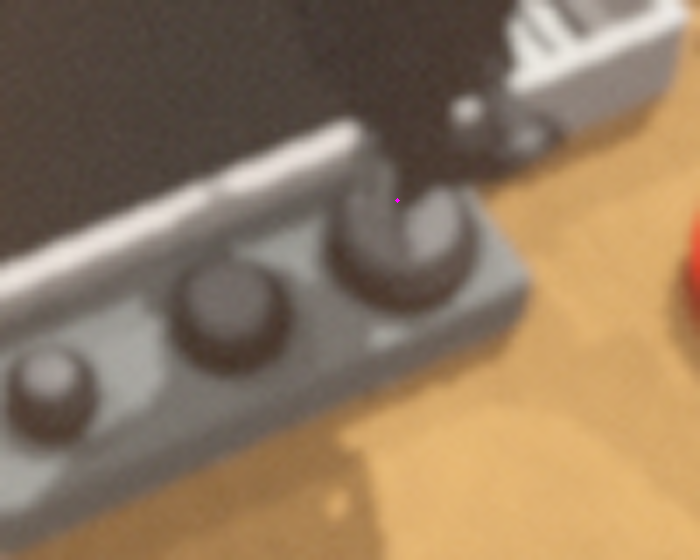

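```bash
python3 -m pendant '[[0,4,0,0],[5,0,0,0],[3,0,0,0],[0,0,0,0]]'; python3 -m pendant '[[3,0,0,0],[2,0,0,0],[0,0,0,0]]'; python3 -m pendant '[[2,0,0,0],[0,0,0,0]]'
```

```text
clock: 69.12
position: [0.5831, -0.1513, 0.0542]
tool_rot: [-0.715, 1.571, 2.498]
force: [-0.1, -0.1, 0.7]
grip_width: -0.0002
clock: 69.5
position: [0.5833, -0.1514, 0.0493]
tool_rot: [2.752, 1.57, -0.318]
force: [0.7, 0.1, 3.4]
grip_width: -0.0001
clock: 69.75
position: [0.5833, -0.1514, 0.0473]
tool_rot: [2.804, 1.57, -0.266]
force: [1.0, -0.1, 3.9]
grip_width: 0.0
```

```bash
python3 -m pendant '[[2,0,0,0],[0,0,0,0]]'; python3 -m pendant '[[1,0,0,0],[0,0,0,0]]'
```

```text
clock: 70.0
position: [0.5834, -0.1515, 0.0459]
tool_rot: [-2.789, 1.57, 0.424]
force: [-0.8, 1.6, 15.6]
grip_width: -0.0003
clock: 70.25
position: [0.5834, -0.1515, 0.0456]
tool_rot: [-2.668, 1.57, 0.545]
force: [-6.7, 4.0, 31.8]
grip_width: 0.0002
```

The large key has bottomed out (the force jumps at z = 46 mm). Now the medium one.

```bash
python3 -m pendant '[[-15,0,0,0],[-30,0,0,0],[0,0,0,0]]'; python3 plan.py 25 514,-144.5,90 514,-144.5,58
```

```text
clock: 70.62
position: [0.5838, -0.1517, 0.0909]
tool_rot: [2.867, 1.569, -0.203]
force: [-0.1, -0.5, 0.4]
grip_width: -0.0001
now [ 583.8 -151.7   90.9] yaw -1.499 tilt -1.0 t 70.62 q7 -0.66
[[0,-4,23,-0.0],[0,-4,23,-0.0],[1,-4,23,-0.0],[16,0,0,-0.0],[16,0,0,-0.0]]
```

```bash
python3 -m pendant '[[0,-4,23,0],[0,-4,23,0],[1,-4,23,0],[16,0,0,0],[14,0,0,0],[0,0,0,0]]'; python3 plan.py 25 514,-144.5,58;  python3 - <<'E'
from h import *
g=cam("side"); s=bot.observe(); crop(g,270,190,370,270,7,"pics/n3.png",proj(g,s["position"][None]))
E
```

```text
clock: 71.38
position: [0.5133, -0.1443, 0.0569]
tool_rot: [-0.092, 1.569, 3.121]
force: [-0.1, -0.4, -0.0]
grip_width: 0.0006
now [ 513.3 -144.3   56.9] yaw -1.499 tilt -1.0 t 71.38 q7 -0.55
[[-1,0,-1,-0.0]]
```

View pics/n3.png

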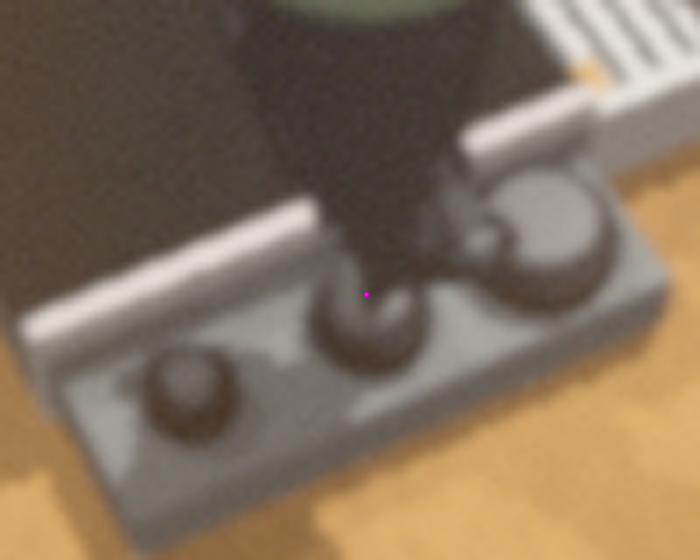

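```bash
python3 -m pendant '[[3,1,0,0],[3,0,0,0],[3,0,0,0],[0,0,0,0]]'; python3 -m pendant '[[2,0,0,0],[0,0,0,0]]'; python3 -m pendant '[[1,0,0,0],[0,0,0,0]]'
```

```text
clock: 71.92
position: [0.5137, -0.1454, 0.0493]
tool_rot: [2.57, 1.57, -0.501]
force: [1.0, 0.1, 3.1]
grip_width: 0.0002
clock: 72.18
position: [0.5137, -0.1454, 0.0474]
tool_rot: [2.602, 1.57, -0.468]
force: [1.5, -0.9, 4.9]
grip_width: 0.0003
clock: 72.42
position: [0.5137, -0.1454, 0.0464]
tool_rot: [2.56, 1.57, -0.51]
force: [2.0, -1.2, 4.6]
grip_width: -0.0004
```

```bash
python3 -m pendant '[[1,0,0,0],[0,0,0,0]]'; python3 -m pendant '[[1,0,0,0],[0,0,0,0]]'
```

```text
clock: 72.68
position: [0.5138, -0.1454, 0.0459]
tool_rot: [-2.92, 1.57, 0.293]
force: [-0.6, 1.0, 18.0]
grip_width: -0.0004
clock: 72.92
position: [0.5138, -0.1455, 0.0455]
tool_rot: [-2.728, 1.569, 0.485]
force: [-6.7, 3.7, 35.4]
grip_width: 0.0001
```

Medium key bottomed. Now the small one.

```bash
python3 -m pendant '[[-15,0,0,0],[-30,0,0,0],[0,-3,24,0],[0,-2,23,0],[0,-3,20,0],[0,0,0,0]]'; python3 plan.py 25 446.5,-136.5,58
```

```text
clock: 73.68
position: [0.445, -0.1417, 0.0894]
tool_rot: [-0.884, 1.569, 2.328]
force: [0.3, -0.7, -0.4]
grip_width: -0.0003
now [ 445.  -141.7   89.4] yaw -1.5 tilt -1.0 t 73.67 q7 -0.51
[[16,-3,-1,-0.0],[15,-2,-1,-0.0]]
```

```bash
python3 -m pendant '[[16,-3,-1,0],[15,-2,-1,0],[0,0,0,0]]'; python3 plan.py 25 446.5,-136.5,58;  python3 - <<'E'
from h import *
g=cam("side"); s=bot.observe(); crop(g,250,200,350,280,7,"pics/n4.png",proj(g,s["position"][None]))
E
```

```text
clock: 74.05
position: [0.4475, -0.1368, 0.0574]
tool_rot: [-0.225, 1.569, 2.989]
force: [-0.4, -0.5, -1.0]
grip_width: -0.0001
now [ 447.5 -136.8   57.4] yaw -1.499 tilt -1.0 t 74.05 q7 -0.46
[[-1,0,1,-0.0]]
```

View pics/n4.png

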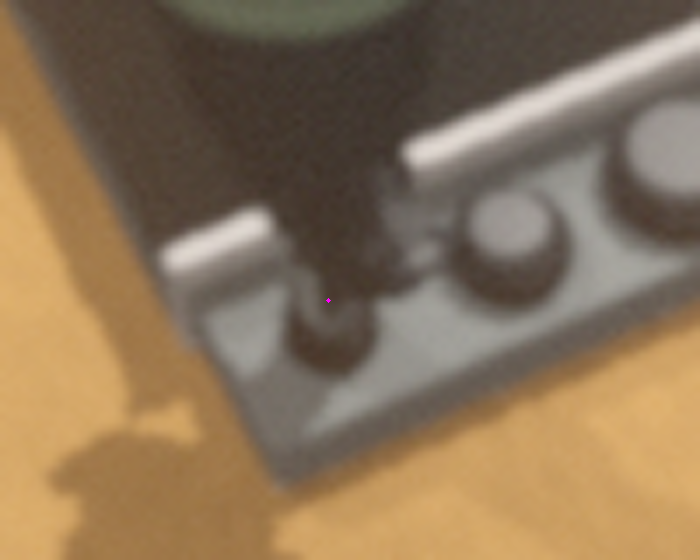

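```bash
python3 -m pendant '[[3,0,0,0],[3,0,0,0],[3,0,0,0],[0,0,0,0]]'; python3 -m pendant '[[2,0,0,0],[0,0,0,0]]'; python3 -m pendant '[[1,0,0,0],[0,0,0,0]]';  python3 -m pendant '[[1,0,0,0],[0,0,0,0]]'
```

```text
clock: 74.6
position: [0.4479, -0.137, 0.0493]
tool_rot: [2.974, 1.571, -0.096]
force: [0.4, -0.0, 2.5]
grip_width: 0.0003
clock: 74.85
position: [0.4479, -0.137, 0.0473]
tool_rot: [2.665, 1.571, -0.405]
force: [-0.1, 0.2, 4.3]
grip_width: -0.0001
clock: 75.1
position: [0.4479, -0.137, 0.0463]
tool_rot: [2.558, 1.571, -0.512]
force: [2.2, -0.3, 4.6]
grip_width: 0.0002
clock: 75.35
position: [0.448, -0.1371, 0.0458]
tool_rot: [-2.797, 1.57, 0.415]
force: [-1.2, 2.2, 20.4]
grip_width: -0.0
```

Bottomed too. Retreating and checking.

```bash
python3 -m pendant '[[-1,0,0,0],[0,0,0,0],[-20,0,0,0],[-35,0,0,0],[-40,0,0,0],[-40,0,0,0],[0,-40,0,0],[0,-40,0,0],[0,-40,0,0],[0,-40,0,0],[0,-40,0,0],[0,0,0,0]]'
python3 - <<'E'
from h import *
for n in ("top","side"):
    f=cam(n); cv2.imwrite(f"pics/z_{n}.png",f["img"][:,:,::-1])
pose()
E
```

```text
clock: 76.85
position: [0.4329, 0.065, 0.1808]
tool_rot: [0.074, 1.569, -2.992]
force: [-0.1, 0.2, 0.2]
grip_width: 0.0001
t 76.95 p [0.4332 0.0623 0.1811] grip -0.0002 F [ 0.3 -0.3 -0.7]
R cols x,y,z
 [[-0.     0.072 -0.997]
 [-0.    -0.997 -0.072]
 [-1.     0.     0.001]]
q [-1.07  0.54  1.09  2.16 -0.67  0.84 -1.06]
```

View pics/z_top.png

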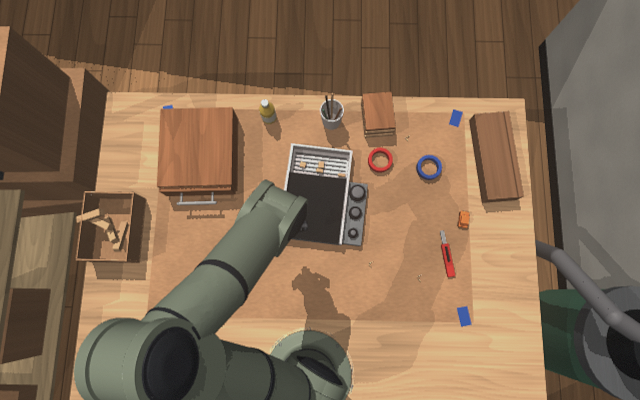

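View pics/z_side.png

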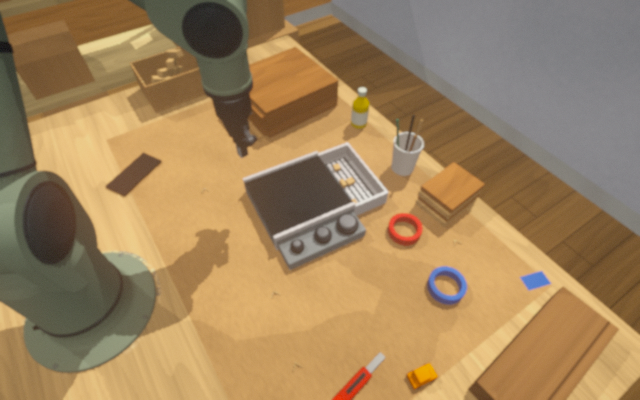

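The final pictures show the board bare, the chips in the trough, and the drawer shut with its handle at (196,198). The cars and block are gone from the table, and the tapes, knife and orange car are where they started. Handing in.

```bash
python3 -c "
from workcell import job_done; print(job_done())"
```

```text
the job is handed in; nothing more can be done
None
```

The job is done and handed in at about 77 s, with every step carried out in the order asked. No verdict was reported.

- **Chips:** I made three passes with the scraper block. All four chips show in the trough and the board is bare.
- **Drawer contents:** The block and all three wooden cars went into the drawer. One car had been knocked up against the blue tape, so I gripped it end to end, set it down in the open and regripped it. The tape did not move.
- **Drawer shut:** I pushed on the handle until it stopped hard. The images alone could not rule out a gap of about 6 mm, so I pushed again on the front panel, and it stopped at once.
- **Keys:** I pressed large, medium and small in that order. Each gave about 4–5 N of spring force, then a hard stop at about 46 mm above the table, which is full travel.
- **Forces to note:** The handle push reached about 82 N at the wrist (limit 120 N), pressed with the fingertips. While I released the last car, a finger pushed on a drawer wall or the car beside it with about 14 N. A later picture showed everything still in place.
- **Everything else:** The final pictures show the tapes, the knife and the orange car where they started.

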